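# Assemble and evenly clamp a membrane filter stack

### The job

Assemble the flat membrane filter for the next juice samples: lower every white filter plate lying on the bench (one to three of them), flat, over the four tie rods of the holder, then set the steel end plate with the handle and the hand nuts on top. Then tighten the four hand nuts clockwise in crisscross order, each nut followed by the one diagonally opposite: first all four only about half way (a sixth of a turn), then all four again, crisscross as before, until each is fully home against its stop, so that the pack is squeezed evenly. Leave the glassware, the bottles and the tubs standing where they are.

Things in the scene. Friction and masses are not known exactly. Their poses are not given: they have to be found in the camera images.
- holder_bed (a point): centre of the fixed holder's bed top, 30 mm above the bench, where the first plate lies. x and y along the slab's 196 and 160 mm sides, z up. Four tie rods, 10 mm thick, tips tapered to 4.4 mm over the last 7 mm, stand at x = +-60, y = +-46 mm and rise 74 mm above the bed. The bed is notched like a filter plate, so fingers holding a plate's waist have 14 mm more room below the bed's top
- plate_1_mid (a point): loose white filter plate, 0.16 kg, 150 (x) by 125 (y) by 14 mm, lying flat; absent in some starts; all are alike, any order, either way round. H-shaped: a notch 50 mm long and 37 mm deep in the middle of each long side leaves a waist 50 mm wide in y, to grip from above across y. Four 14 mm holes at x = +-60, y = +-46 mm. This point: its centre, 7 mm above its underside
- plate_2_mid (a point): loose white filter plate, 0.16 kg, 150 (x) by 125 (y) by 14 mm, lying flat; absent in some starts; all are alike, any order, either way round. H-shaped: a notch 50 mm long and 37 mm deep in the middle of each long side leaves a waist 50 mm wide in y, to grip from above across y. Four 14 mm holes at x = +-60, y = +-46 mm. This point: its centre, 7 mm above its underside
- plate_3_mid (a point): loose white filter plate, 0.16 kg, 150 (x) by 125 (y) by 14 mm, lying flat; absent in some starts; all are alike, any order, either way round. H-shaped: a notch 50 mm long and 37 mm deep in the middle of each long side leaves a waist 50 mm wide in y, to grip from above across y. Four 14 mm holes at x = +-60, y = +-46 mm. This point: its centre, 7 mm above its underside
- handle_grip (a point): the grip of the end plate's bridge handle: a black bar 60 mm long (x) by 16 mm wide (y) by 16 mm high, its centre (this point) above the centre of the end plate, 50 mm above the plate's underside; pinch it across y from above. x and y axes along the end plate's long and short sides, z up.
- end_plate_under (a point): the end plate (loose, steel, 0.54 kg with its nuts), 150 (x) by 125 (y) by 12 mm, with four 14 mm holes at x = +-60, y = +-46 mm, a bridge handle and four captive hand nuts, may go on either way round. This point is the centre of its underside; axes as the handle's.
- nut_1_grip (a point): centre of hand nut 1, a black bar 56 mm long (its own x, turning with it), 22 mm wide (y), 14 mm high, with a 15 mm through hole, captive on the end plate over its hole at x = +60, y = +46 mm. It turns on a collar, its underside 3.5 mm above the end plate, without rising or sinking noticeably. The rod end may stand up to 31 mm above it. Grip across y from above. Nuts 1 and 3 are diagonal, as are 2 and 4
- nut_2_grip (a point): centre of hand nut 2, a black bar 56 mm long (its own x, turning with it), 22 mm wide (y), 14 mm high, with a 15 mm through hole, captive on the end plate over its hole at x = +60, y = -46 mm. It turns on a collar, its underside 3.5 mm above the end plate, without rising or sinking noticeably. The rod end may stand up to 31 mm above it. Grip across y from above. Nuts 1 and 3 are diagonal, as are 2 and 4
- nut_3_grip (a point): centre of hand nut 3, a black bar 56 mm long (its own x, turning with it), 22 mm wide (y), 14 mm high, with a 15 mm through hole, captive on the end plate over its hole at x = -60, y = -46 mm. It turns on a collar, its underside 3.5 mm above the end plate, without rising or sinking noticeably. The rod end may stand up to 31 mm above it. Grip across y from above. Nuts 1 and 3 are diagonal, as are 2 and 4
- nut_4_grip (a point): centre of hand nut 4, a black bar 56 mm long (its own x, turning with it), 22 mm wide (y), 14 mm high, with a 15 mm through hole, captive on the end plate over its hole at x = -60, y = +46 mm. It turns on a collar, its underside 3.5 mm above the end plate, without rising or sinking noticeably. The rod end may stand up to 31 mm above it. Grip across y from above. Nuts 1 and 3 are diagonal, as are 2 and 4
- nut_1 (a joint): turn of hand nut 1 in rad, growing clockwise seen from above: 0 to 0.2 loose as found, 1.05 half way, 2.1 at its hard stop. Stiff thread: the torque to tighten rises from 0.14 to 0.24 N m, and the nut stays where it is left
- nut_2 (a joint): turn of hand nut 2 in rad, growing clockwise seen from above: 0 to 0.2 loose as found, 1.05 half way, 2.1 at its hard stop. Stiff thread: the torque to tighten rises from 0.14 to 0.24 N m, and the nut stays where it is left
- nut_3 (a joint): turn of hand nut 3 in rad, growing clockwise seen from above: 0 to 0.2 loose as found, 1.05 half way, 2.1 at its hard stop. Stiff thread: the torque to tighten rises from 0.14 to 0.24 N m, and the nut stays where it is left
- nut_4 (a joint): turn of hand nut 4 in rad, growing clockwise seen from above: 0 to 0.2 loose as found, 1.05 half way, 2.1 at its hard stop. Stiff thread: the torque to tighten rises from 0.14 to 0.24 N m, and the nut stays where it is left
- beaker: bystander: a 250 ml glass beaker, 95 mm high, origin under its centre
- amber_bottle: bystander: a small brown reagent bottle, 66 mm high, origin under its centre
- sample_tub: bystander: an open plastic sample tub with dry food pieces, 76x100x65 mm, origin under its centre

How it is judged:
By the outcome, as a careful person would: the job done as asked, in the order asked, and still so for the second after the job is handed in, with the robot touching nothing.
Of plate_1, plate_2, plate_3 only 1 to 3 are there at a start; the rules pass over those that are not, and their reading is None.
At some moment in a run one of plate_1, plate_2, plate_3, end_plate may be knocked a few centimetres aside while the robot is not near it.
It also fails if it takes over 208 s, if anything falls off the work surface, if the arm or the gripper's body presses on something with over 40 N, if the wrist force passes 120 N, or if a joint passes its speed limit or range.

### The arm

A 6-joint arm with a two-finger parallel gripper is mounted at the origin on a cart in front of the work surface, level with it; the furniture and walls round the work are solid. World frame = base frame: x ahead of the robot, y to its left, z up, the work surface at z = 0. Lengths are in mm, angles in rad, forces in N, time in s.
With the tool pointing down it reaches from about 275 to 850 mm from the base axis. Payload 5.2 kg.
Tool frame: the origin (TCP) lies at the centre of the arm's flange, where the gripper is bolted on; the fingertips stand 173 mm ahead of it and the grasp point (between the pads) lies robot.grip_point_offset ahead of it (robot.grip_point_offset is the distance from the TCP to the grasp point, in mm); z points along the fingers, y is the line along which they close (so a half turn about z gives the same grasp; the last joint's range is limited). The gripper opens to 85 mm and grips with 20 to 120 N. Pads are 22 mm wide; open, the fingers measure 114 mm over their backs; the gripper's body (76 mm by 85 mm) begins 54 mm behind the grasp point. The pads swing forward as they close: fully open they stand 13 mm farther back than shut.
Start: joints at [-1.513, 0.259, 1.535, -0, 1.348, -0.203], TCP at [141.841, -531.402, 404.71] pointing down, gripper open.
Joint ranges: [-3.14, 3.14], [-0.91, 2.08], [0.19, 2.58], [-1.22, 4.36], [0.22, 2.71], [-3.12, 3.12]. Speed limits (rad/s): [2.57, 2.57, 3.14, 3.14, 3.14, 3.14].

### API

Orientations are given as a rotation vector (axis times angle).
In Python, from station import robot, viewer gives the robot as it stands.
- The arm moves only by the tool servo_tool, never from a script. Its argument "deltas" is a list of rows, each a list of 3 entries, a list of its own where there are three numbers: the opening, from 0 (shut) to 1 (fully open), then the shift along the tool's x, y, z in cm, then the turn, a rotation vector about the tool's x, y, z in rad. In form: [[grip, [dx, dy, dz], [rx, ry, rz]], ...]. A call has 1 to 12 rows; each row is the pose to reach, as a shift and turn from the pose commanded when the call began, along the tool's axes at that moment; what a row does not reach only later rows make up. A row lasts 1/12 s, in which the tool goes at most 41.7 mm and 7.16 degrees, less where a joint would pass 70% of its speed; a pose out of reach is approached as far as the arm can. A call with a gripper value outside its range is refused whole. The fingers move at their own pace and stop on an object; the grip force is fixed at half the most. Time passes only in rows, so rows that repeat a pose let the fingers close. It gives the time, the measured TCP pose, the force, the opening and the grip force at its end, in the units of the state.
- robot.sense(): the state, without advancing time (a new reading comes with each control period).
- viewer.capture(name): name is "side" or "top"; returns the picture (480x640x3 uint8, red, green, blue); there is no depth.
- viewer.camera_info(name): a dict with "mtx" (3x3 intrinsics, pixels), "D" ([k1, k2, p1, p2, k3] as OpenCV has them; the pictures are not rectified), "world_to_cam" (4x4, takes a point from world to camera coordinates). Camera axes: x right, y down, z forward; pixel columns grow to the right and rows downward; lengths in mm; the calibration is good to about 2 mm. A picture is of the moment at which its call begins. camera_info takes no time and is no camera call.
- robot.finish_job(): hands the job in; it is judged then, once.
Trained networks look in the newest picture that a camera, given by its name, has taken for a name from the list of things; names that differ only in an ending like _2 or _b are one class to them, and where a whole thing is asked for, a point or a joint stands for the part that bears it (a point fixed in the world has none). Each returns a list of dicts, best first, with "p" (0 to 1); they miss things now and then, are a little off and sometimes report something else, mostly with a low value. They report only what shows in the picture. A call takes as long as a camera call.
- viewer.masks_of(thing, camera): "region" (480x640 bool, what is visible of it) and "uv" ([column, row] in pixels, amid what is visible of it).
- viewer.landmark_of(thing, camera): "uv" ([column, row] in pixels: a listed point, or the origin of a listed thing).
The state is a dict: "time": time; "joints": joint angles; "joint_vel": joint speeds; "effort": joint torques, N m; "eef_pos": TCP position; "tool_rot": TCP orientation; "wrist_force": force on the tool from outside, world axes, zero at the start; "ft_torque": the same for the moment, N m; "grip_width": opening from 0.0 (shut) to 1.0 (fully open); "finger_force": force on a finger pad.
Only numpy, scipy, OpenCV 4.12 (cv2) and the standard library are available. Lean on these libraries where they do the work, as an engineer would, in place of code of your own. Each camera call takes 0.05 s, during which the arm holds its last target. There are 200 camera calls.

## Working session

There is one attempt and no reset: what is moved stays moved. The work goes in short steps, Python scripts to look and compute and a tool call to move; the robot and the scene stay as the last step left them, time stands still between calls to the robot, and variables do not carry over. Pictures are saved under pics/ and viewed, at most 16 in all, crops included, and the job is handed in when it is done.

Besides the shell and the picture viewer there is one more tool, called after "Request:" by a JSON object that holds its "api" and its "payload". servo_tool: Moves the arm, as the interface text tells. Its arguments: {"type":"object","properties":{"deltas":{"type":"array"}},"required":["deltas"]}

```bash
mkdir -p pics; ls; cat > h.py <<'E'
import numpy as np, cv2
from scipy.spatial.transform import Rotation as R
from station import robot, viewer
def ray(cam,uv):
    c=viewer.camera_info(cam); T=np.array(c["world_to_cam"]); K=np.array(c["mtx"]);D=np.array(c["D"])
    p=cv2.undistortPoints(np.array([[uv]],float),K,D)[0,0]
    d=T[:3,:3].T@np.array([p[0],p[1],1]); o=-T[:3,:3].T@T[:3,3]
    return o,d
def at_z(cam,uv,z):
    o,d=ray(cam,uv); return o+d*(z-o[2])/d[2]
def proj(cam,P):
    c=viewer.camera_info(cam); T=np.array(c["world_to_cam"])
    return cv2.projectPoints(np.atleast_2d(P).astype(float),cv2.Rodrigues(T[:3,:3])[0],T[:3,3],np.array(c["mtx"]),np.array(c["D"]))[0][:,0]
def save(cam,name):
    im=np.array(viewer.capture(cam)); cv2.imwrite(f"pics/{name}.png",im[:,:,::-1]); return im
def pose():
    s=robot.sense(); return np.array(s["eef_pos"]),R.from_rotvec(s["tool_rot"])
E
cat > a.py <<'E'
from h import *
s=robot.sense(); print(s, robot.grip_point_offset)
for c in("top","side"):
    save(c,c+"0"); ci=viewer.camera_info(c); T=np.array(ci["world_to_cam"]);print(c,-T[:3,:3].T@T[:3,3], np.array(ci["mtx"])[0,0])
Z={"plate_1_mid":7,"holder_bed":30,"handle_grip":50,"end_plate_under":0,"nut_1_grip":22.5}
for n,z in Z.items():
    for c in("top","side"):
        for d in viewer.landmark_of(n,c)[:6]: print(n,c,round(d["p"],2),np.round(d["uv"]),np.round(at_z(c,d["uv"],z),1))
E
python3 a.py
```

```text
pics
{'time': 0.0, 'joints': array([-1.51282864e+00,  2.59396600e-01,  1.53613556e+00,  9.28846298e-06,
        1.34799934e+00, -2.02804748e-01]), 'joint_vel': array([ 7.20931810e-04,  2.56690658e-03, -3.99305042e-05,  1.28080499e-03,
        5.94979644e-04,  9.18489994e-04]), 'effort': array([-7.97338853e-04, -4.46024358e+01, -2.90574306e+01, -2.84067009e-04,
        1.15102818e-02, -5.85912812e-07]), 'eef_pos': array([ 141.81342207, -531.17225016,  403.82447261]), 'tool_rot': array([-3.11300975e+00, -4.08206196e-01, -2.34404893e-04]), 'wrist_force': array([ 1.0631699 ,  0.57650942, -0.40979901]), 'ft_torque': array([ 0.00604165, -0.034015  ,  0.019611  ]), 'finger_force': 0.0, 'grip_width': 0.9989907705089142} 154.70000000000002
top [ 410.05225815  -58.92173342 1720.26559454] 508.41629574677296
side [-187.23772901 1158.37966495  754.80662823] 587.2268266891526
plate_1_mid top 0.77 [352. 217.] [ 604.6 -239.5    7. ]
plate_1_mid side 0.78 [329. 225.] [ 589.8 -262.7    7. ]
holder_bed top 0.69 [274. 236.] [535.7  25.1  30. ]
holder_bed side 0.74 [296. 261.] [535.4  19.5  30. ]
holder_bed side 0.31 [175. 317.] [631.2 378.9  30. ]
handle_grip top 0.88 [185. 215.] [600.3 317.6  50. ]
handle_grip side 0.57 [205. 299.] [599.6 307.9  50. ]
end_plate_under top 0.59 [191. 218.] [594.  307.3   0. ]
end_plate_under side 0.9 [207. 319.] [595.  312.2   0. ]
nut_1_grip top 0.52 [205. 173.] [745.9 260.6  22.5]
nut_1_grip top 0.45 [175. 201.] [649.4 358.2  22.5]
nut_1_grip top 0.23 [431. 261.] [ 460.3 -501.9   22.5]
nut_1_grip side 0.68 [174. 319.] [636.4 378.2  22.5]
```

View pics/top0.png

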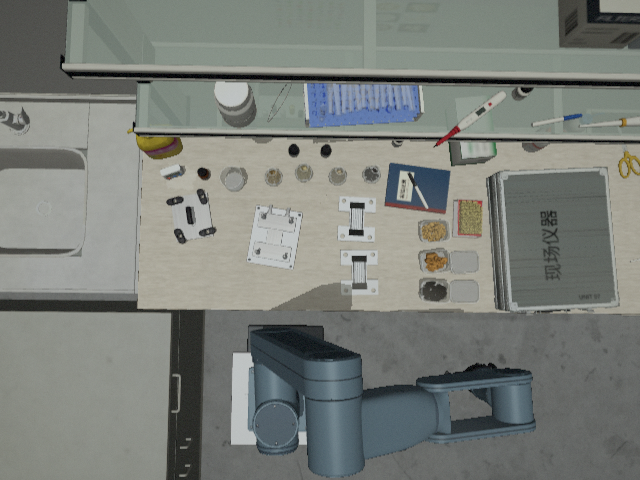

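View pics/side0.png

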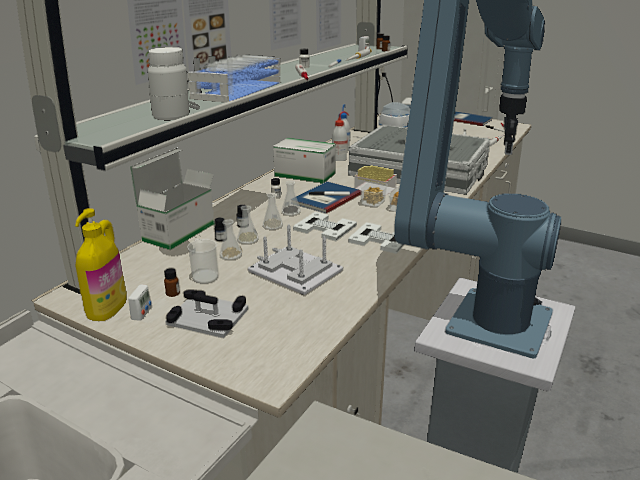

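The top view shows two plates, at (356,219) and (360,272), the holder at (274,236) and the end plate at (192,218). Next I'll zoom in for accuracy.

```bash
cat > b.py <<'E'
from h import *
im=cv2.imread("pics/top0.png")
cv2.imwrite("pics/t1.png",cv2.resize(im[180:305,160:390],None,fx=3.4,fy=3.4,interpolation=cv2.INTER_CUBIC))
im=cv2.imread("pics/side0.png")
cv2.imwrite("pics/s1.png",cv2.resize(im[200:340,155:405],None,fx=3.2,fy=3.2,interpolation=cv2.INTER_CUBIC))
for n in("plate_1_mid","end_plate_under","nut_1_grip"):
    for c in("top","side"):
        for d in viewer.masks_of(n,c)[:5]: print(n,c,round(d["p"],2),np.round(d["uv"]),d["region"].sum())
E
python3 b.py
```

```text
plate_1_mid top 0.87 [352. 219.] 1249
plate_1_mid side 0.69 [324. 224.] 956
end_plate_under top 0.6 [190. 218.] 1689
end_plate_under side 0.6 [206. 313.] 2648
nut_1_grip top 0.64 [174. 202.] 105
nut_1_grip side 0.64 [175. 316.] 168
```

View pics/t1.png

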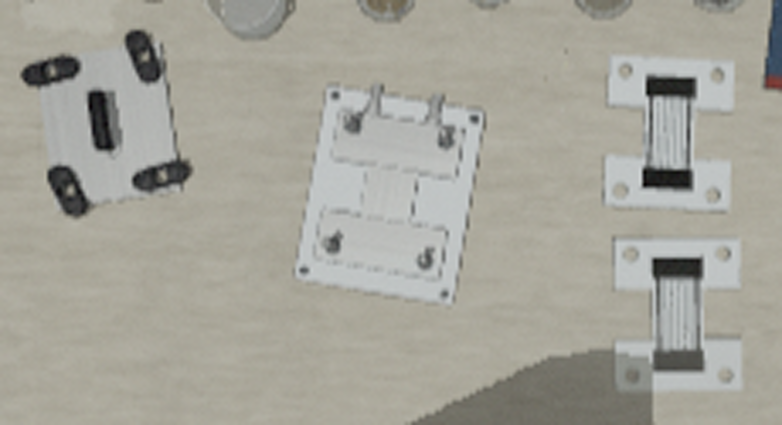

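View pics/s1.png

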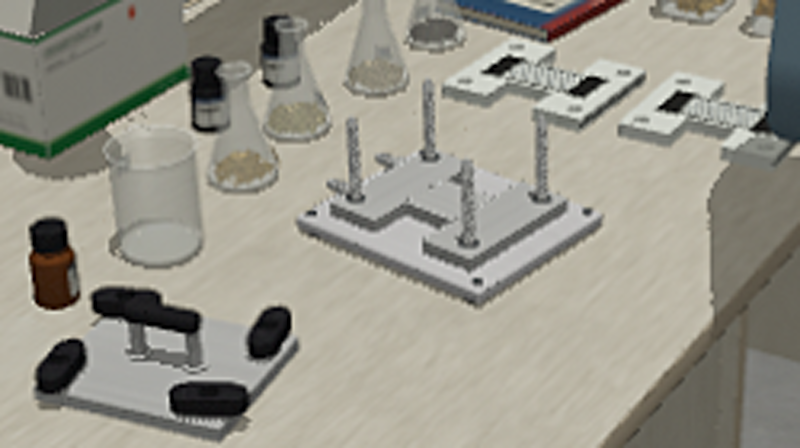

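```bash
cat > fit.py <<'E'
from h import *
from scipy.optimize import least_squares
def T1(p): return (np.array(p,float)+.5)/3.4-.5+[160,180]
def S1(p): return (np.array(p,float)+.5)/3.2-.5+[155,200]
def fit(obs,x0):
    # obs: list (cam, uv(N,2), local pts(N,3))
    def f(q,raw=False):
        c,s=np.cos(q[2]),np.sin(q[2]); r=[]
        for cam,uv,P in obs:
            P=np.asarray(P,float); W=np.c_[q[0]+c*P[:,0]-s*P[:,1],q[1]+s*P[:,0]+c*P[:,1],P[:,2]]
            r.append(proj(cam,W)-uv)
        return r if raw else np.concatenate(r).ravel()
    q=least_squares(f,x0,loss="soft_l1").x
    return q,[np.round(r.mean(0),2) for r in f(q,True)],[np.round(np.abs(r-r.mean(0)).max(),2) for r in f(q,True)]
H=lambda z:[[60,46,z],[60,-46,z],[-60,46,z],[-60,-46,z]]
if __name__=="__main__":
    ht=("top",T1([[352,123],[446,138],[333,241],[426,258]]),H(70))
    hs=("side",S1([[352,121],[429,82],[467,163],[541,111]]),H(104)); hb=("side",S1([[354,200],[430,157],[467,243],[541,198]]),H(30))
    for o in([ht],[hs,hb],[ht,hs,hb]): print("holder",*fit(o,[535,22,0]))
    C=[[75,62.5,14],[75,-62.5,14],[-75,62.5,14],[-75,-62.5,14]]
    A=("top",T1([[625,71],[717,75],[620,190],[713,195]]),H(14)); Ac=("top",T1([[611,56],[735,62],[604,206],[731,211]]),C)
    As=("side",S1([[516,47],[461,80],[627,73],[574,108]]),[H(14)[i] for i in(1,0,3,2)])
    for o in([A],[Ac],[As],[A,Ac,As]): print("A",*fit(o,[600,-250,0]))
    B=("top",T1([[631,254],[723,254],[631,376],[726,376]]),H(14)); Bc=("top",T1([[614,238],[741,240],[615,389],[741,390]]),C)
    for o in([B],[Bc],[B,Bc]): print("B",*fit(o,[440,-250,0]))
    N=("top",T1([[51,71],[144,56],[69,191],[162,175],[104,121]]),H(25)+[[0,0,56]])
    Ns=("side",S1([[61,365],[127,302],[209,399],[270,332],[166,317]]),H(22.5)+[[0,0,50]])
    for o in([N],[Ns],[N,Ns]): print("E",*fit(o,[600,310,0.2]))
E
python3 fit.py
```

```text
holder [ 5.34412250e+02  2.21043511e+01 -1.48117608e-01] [array([-0.01,  0.01])] [np.float64(0.89)]
holder [ 5.33282512e+02  2.72476589e+01 -1.52070418e-01] [array([-0.25, -0.27]), array([0.24, 0.32])] [np.float64(2.31), np.float64(0.5)]
holder [ 5.34777136e+02  2.41562715e+01 -1.52188623e-01] [array([-0.64, -0.11]), array([-0.11, -0.86]), array([ 0.37, -0.31])] [np.float64(0.82), np.float64(2.32), np.float64(0.5)]
A [ 5.99458746e+02 -2.51769222e+02 -3.32986005e-02] [array([0., 0.])] [np.float64(0.16)]
A [ 5.98567059e+02 -2.53286105e+02 -3.09198203e-02] [array([ 0., -0.])] [np.float64(0.18)]
A [ 5.98376333e+02 -2.49173808e+02 -4.17016236e-02] [array([-0.03,  0.03])] [np.float64(1.1)]
A [ 5.99138048e+02 -2.52073004e+02 -3.39111488e-02] [array([0.09, 0.1 ]), array([-0.36, -0.17]), array([ 0.22, -0.38])] [np.float64(0.16), np.float64(0.23), np.float64(1.16)]
B [ 4.18812862e+02 -2.61582287e+02  1.51718239e-02] [array([-0.,  0.])] [np.float64(0.28)]
B [ 4.19657807e+02 -2.61603051e+02  5.00309499e-03] [array([ 0.  , -0.01])] [np.float64(0.42)]
B [ 4.19211458e+02 -2.61586613e+02  8.85614610e-03] [array([ 0.  , -0.12]), array([-0.  ,  0.13])] [np.float64(0.4), np.float64(0.5)]
E [5.99566097e+02 3.02292936e+02 1.78238576e-01] [array([-0.06, -0.  ])] [np.float64(1.0)]
E [5.99430282e+02 3.05570238e+02 1.64445102e-01] [array([-0.04, -0.  ])] [np.float64(0.86)]
E [5.99923908e+02 3.04019954e+02 1.70916753e-01] [array([-0.58, -0.12]), array([ 0.22, -0.38])] [np.float64(1.01), np.float64(0.86)]
```

```bash
cat > go.py <<'E'
import sys
from h import *
# python go.py x y tcpz yaw : delta (cm, tool axes) from the measured pose; yaw mod pi picked so joint 6 stays in range
x,y,z,w=map(float,sys.argv[1:5]); s=robot.sense(); p,r=pose()
pref=float(sys.argv[5]) if len(sys.argv)>5 else None
j1=np.arctan2(y,x); c=[w+k*np.pi for k in(-2,-1,0,1,2)]
c=[a for a in c if abs(j1+np.pi/2-a)<3.0]; cur=s["joints"][0]+np.pi/2-s["joints"][5]
a=min(c,key=lambda a:abs(a-(pref if pref is not None else cur)))
rt=R.from_euler("z",a)*R.from_euler("x",np.pi); d=r.inv().apply(np.array([x,y,z])-p)/10
print("t",round(s["time"],2),"tcp",np.round(p,1),"yaw",round(cur,3),"->",round(a,3),"F",np.round(s["wrist_force"],1),"grip",round(s["grip_width"],3),round(s["finger_force"],1))
print("delta cm",np.round(d,2),"rot",np.round((r.inv()*rt).as_rotvec(),3), "j6",round(j1+np.pi/2-a,2))
E
python3 go.py 419 -262 235 0.01
```

```text
t 0.9 tcp [ 141.9 -531.4  404.7] yaw 0.261 -> 0.01 F [ 0.1 -1.   1. ] grip 0.997 0.0
delta cm [ 33.73 -18.88  16.97] rot [0.    0.    0.251] j6 1.0
```

Request:
{"api": "servo_tool", "payload": {"deltas": [[1,[33.73,-18.88,16.97],[0,0,0.251]],[1,[33.73,-18.88,16.97],[0,0,0.251]],[1,[33.73,-18.88,16.97],[0,0,0.251]],[1,[33.73,-18.88,16.97],[0,0,0.251]],[1,[33.73,-18.88,16.97],[0,0,0.251]],[1,[33.73,-18.88,16.97],[0,0,0.251]],[1,[33.73,-18.88,16.97],[0,0,0.251]],[1,[33.73,-18.88,16.97],[0,0,0.251]],[1,[33.73,-18.88,16.97],[0,0,0.251]],[1,[33.73,-18.88,16.97],[0,0,0.251]],[1,[33.73,-18.88,16.97],[0,0,0.251]],[1,[33.73,-18.88,16.97],[0,0,0.251]]]}}

```text
time: 1.9
eef_pos: [420.0, -259.9, 233.9]
tool_rot: [-3.139, -0.022, 0.003]
wrist_force: [-0.0, 0.5, -0.2]
grip_width: 1.001
finger_force: 0.0
```

Request:
{"api": "servo_tool", "payload": {"deltas": [[1,[0,0,3],[0,0,0]],[1,[0,0,5.6],[0,0,0]],[1,[0,0,5.6],[0,0,0]],[1,[0,0,5.6],[0,0,0]],[0.45,[0,0,5.6],[0,0,0]],[0.45,[0,0,5.6],[0,0,0]],[0.45,[0,0,5.6],[0,0,0]],[0.45,[0,0,5.6],[0,0,0]],[0.45,[0,0,5.6],[0,0,0]]]}}

```text
time: 2.65
eef_pos: [419.5, -262.9, 181.0]
tool_rot: [3.139, 0.015, 0.004]
wrist_force: [-2.0, -0.4, 8.6]
grip_width: 0.55
finger_force: 60.2
```

```bash
python3 - <<'E'
from h import *
for c in("side","top"): save(c,c+"1")
a=cv2.resize(cv2.imread("pics/side1.png")[150:300,280:480],None,fx=3,fy=3); b=cv2.resize(cv2.imread("pics/top1.png")[190:340,270:410],None,fx=1.4*2,fy=1.4*2)
m=np.zeros((450,1000,3),np.uint8);m[:450,:600]=a;m[:420,605:605+392]=b[:420,:392]
cv2.imwrite("pics/c1.png",cv2.resize(m,None,fx=.8,fy=.8))
E
python3 go.py 419 -262 235 0.01
```

```text
t 2.75 tcp [ 419.5 -262.9  181. ] yaw 0.009 -> 0.01 F [-1.9 -0.9  8. ] grip 0.555 60.2
delta cm [-0.04 -0.08 -5.4 ] rot [ 0.003 -0.002 -0.   ] j6 1.0
```

View pics/c1.png

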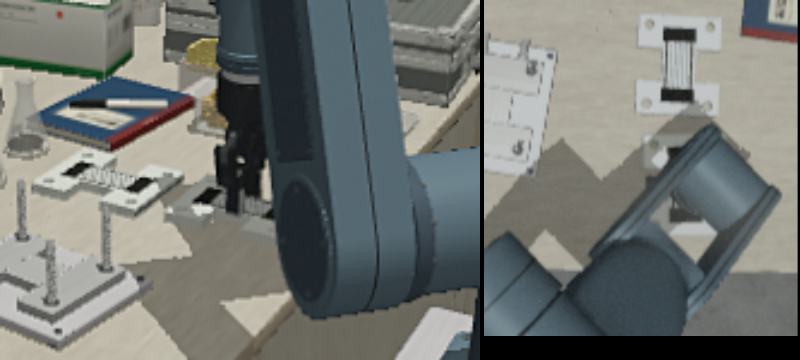

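Request:
{"api": "servo_tool", "payload": {"deltas": [[0.4,[0,0,-4],[0,0,0]],[0.4,[0,0,-8],[0,0,0]],[0.4,[0,0,-12],[0,0,0]],[0.4,[0,0,-14],[0,0,0]],[0.4,[0,0,-14],[0,0,0]]]}}

```text
time: 3.17
eef_pos: [420.2, -263.1, 325.1]
tool_rot: [3.133, 0.016, 0.013]
wrist_force: [-0.1, -0.5, -2.0]
grip_width: 0.548
finger_force: 62.6
```

```bash
python3 go.py 534.5 22.5 320 -0.15
```

```text
t 3.17 tcp [ 420.2 -263.1  325.1] yaw 0.01 -> -0.15 F [-0.1 -0.5 -2. ] grip 0.548 62.6
delta cm [ 11.71 -28.45   0.37] rot [ 0.008 -0.009  0.16 ] j6 1.76
```

Request:
{"api": "servo_tool", "payload": {"deltas": [[0.4,[2.3,-5.7,0.1],[0,0,0.05]],[0.4,[4.7,-11.4,0.2],[0,0,0.1]],[0.4,[7,-17.1,0.3],[0,0,0.16]],[0.4,[9.4,-22.8,0.3],[0,0,0.16]],[0.4,[11.7,-28.45,0.37],[0,0,0.16]],[0.4,[11.7,-28.45,0.37],[0,0,0.16]],[0.4,[11.7,-28.45,0.37],[0,0,0.16]],[0.4,[11.7,-28.45,0.37],[0,0,0.16]],[0.4,[11.7,-28.45,0.37],[0,0,0.16]],[0.4,[11.7,-28.45,0.37],[0,0,0.16]],[0.4,[11.7,-28.45,0.37],[0,0,0.16]]]}}

```text
time: 4.08
eef_pos: [532.7, 23.2, 314.5]
tool_rot: [3.132, -0.235, -0.003]
wrist_force: [-0.2, -0.3, -1.9]
grip_width: 0.551
finger_force: 62.7
```

```bash
python3 - <<'E'
from h import *
for c in("side","top"): save(c,c+"2")
a=cv2.resize(cv2.imread("pics/side2.png")[175:325,215:375],None,fx=4.8,fy=4,interpolation=cv2.INTER_CUBIC)
cv2.imwrite("pics/c2.png",a[:600,:800])
b=cv2.resize(cv2.imread("pics/top2.png")[180:300,220:380],None,fx=5,fy=5,interpolation=cv2.INTER_CUBIC)
cv2.imwrite("pics/c2t.png",b)
E
python3 go.py 534.5 22.5 320 -0.15
```

```text
t 4.18 tcp [532.8  22.5 314.9] yaw -0.152 -> -0.15 F [-0.1 -0.4 -2.7] grip 0.55 62.7
delta cm [ 0.17 -0.03 -0.51] rot [ 0.     0.001 -0.002] j6 1.76
```

View pics/c2.png

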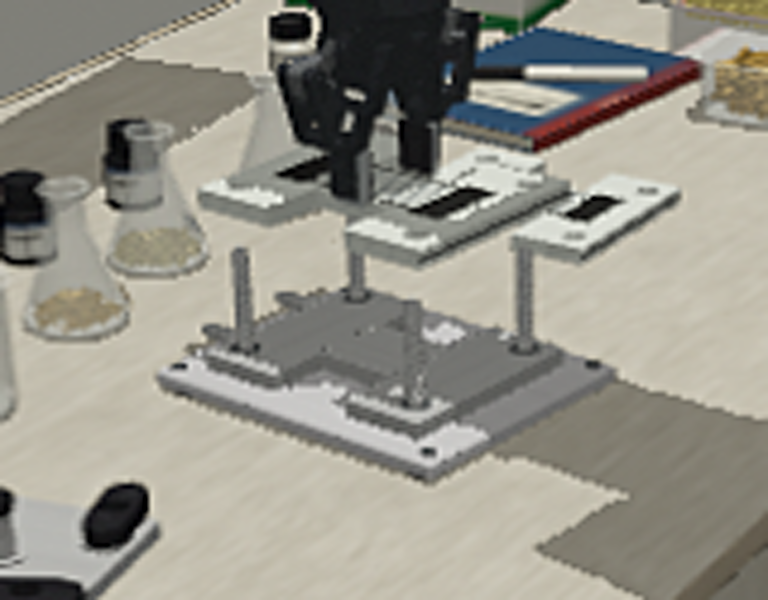

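View pics/c2t.png

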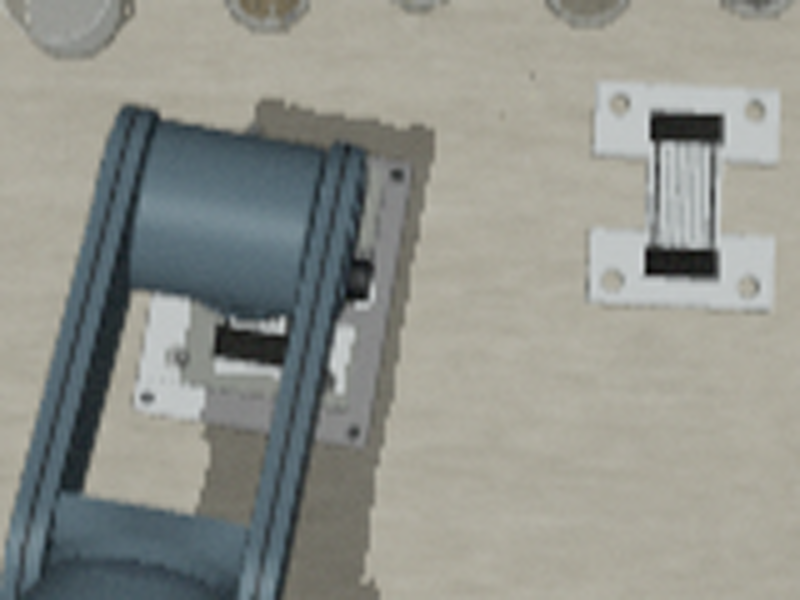

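Both pictures show the plate held level above the rods, with its corners at (200,189), (418,250) and (570,184) in the side crop. I'll fit plate and rods in the same side view to get the relative offset.

```bash
cat > c.py <<'E'
from fit import *
S=lambda p:(np.array(p,float)+.5)/[4.8,4]-.5+[215,175]
z=148
pl=("side",S([[200,189],[275,209],[345,229],[418,251],[570,184]]),[[75,62.5,z],[25,62.5,z],[-25,62.5,z],[-75,62.5,z],[-75,-62.5,z]])
print("plate",*fit([pl],[533,22,-.15]))
hb=("side",S([[243,348],[357,295],[413,403],[523,348]]),H(30)); ht=("side",S([[240,249],[412,301]]),[H(104)[0],H(104)[2]])
for o in([hb],[ht],[hb,ht]):print("holder",*fit(o,[533,22,-.15]))
E
python3 c.py
```

```text
plate [ 5.28599494e+02  2.71385380e+01 -1.53401432e-01] [array([-0.02, -0.05])] [np.float64(1.0)]
holder [ 5.35558239e+02  2.49855018e+01 -1.58628934e-01] [array([-0.  ,  0.01])] [np.float64(0.31)]
holder [ 5.31502335e+02  2.90500633e+01 -1.59134296e-01] [array([-0.  , -0.01])] [np.float64(0.17)]
holder [ 5.34408426e+02  2.61565977e+01 -1.53830818e-01] [array([0.14, 0.3 ]), array([-0.28, -0.7 ])] [np.float64(0.33), np.float64(0.13)]
```

```bash
cat > d.py <<'E'
from fit import *
T=lambda p:(np.array(p,float)+.5)/5-.5+[220,180]
loc=lambda q,P:(R.from_euler("z",-q[2]).apply(np.array(P)-[q[0],q[1],0]))[:,:2]
A=fit([("top",T([[621,103],[756,110],[613,280],[749,287]]),H(14))],[599,-251,-.03])[0]; print(A)
m=T([[646,247],[646,276],[718,249],[718,277]])
print("A",loc(A,[at_z("top",u,14) for u in m]))
q=[532.8,22.5,-.152]
print("held",loc(q,[at_z("top",u,148) for u in T([[215,326],[217,357]])]))
# holder in this picture: corner screws; base corners lower slab
print("screws0",loc([0,0,0],[at_z("top",u,15) for u in T1([[336,97],[474,119],[304,271],[445,294]])]))
print("screws2",[np.round(at_z("top",u,15)[:2],1) for u in T([[397,176],[147,397],[354,431]])])
E
python3 d.py
```

```text
[ 5.99777813e+02 -2.52484901e+02 -3.73297668e-02]
A [[-36.74613277  24.68618116]
 [-56.35669683  23.83216166]
 [-35.61827648 -23.99714008]
 [-54.56248733 -24.78292049]]
held [[-37.90945672  25.47255883]
 [-56.61780261  20.99865243]]
screws0 [[630.20018214  79.11589206]
 [610.19396712 -57.99971939]
 [457.36727084 107.26317202]
 [436.48761943 -31.76086076]]
screws2 [array([609.7, -57.8]), array([458.5, 107.5]), array([437.5, -31.3])]
```

```bash
python3 go.py 534.7 23.4 281 -0.154
```

```text
t 4.18 tcp [532.8  22.5 314.9] yaw -0.152 -> -0.154 F [-0.1 -0.4 -2.7] grip 0.55 62.7
delta cm [ 0.18 -0.12  3.39] rot [0.    0.001 0.002] j6 1.77
```

Request:
{"api": "servo_tool", "payload": {"deltas": [[0.4,[0.18,-0.12,1],[0,0,0.002]],[0.4,[0.18,-0.12,1.6],[0,0,0.002]],[0.4,[0.18,-0.12,2.2],[0,0,0.002]],[0.4,[0.18,-0.12,2.6],[0,0,0.002]],[0.4,[0.18,-0.12,3],[0,0,0.002]],[0.4,[0.18,-0.12,3.4],[0,0,0.002]],[0.4,[0.18,-0.12,3.4],[0,0,0.002]]]}}

```text
time: 4.77
eef_pos: [534.9, 24.5, 280.3]
tool_rot: [-3.132, 0.239, 0.002]
wrist_force: [0.0, 0.7, -1.4]
grip_width: 0.549
finger_force: 62.7
```

```bash
python3 - <<'E'
from h import *
save("side","side3")
cv2.imwrite("pics/c3.png",cv2.resize(cv2.imread("pics/side3.png")[195:320,230:370],None,fx=4.8,fy=4.8,interpolation=cv2.INTER_CUBIC)[:600,:800])
E
python3 go.py 534.7 23.4 211 -0.154
```

```text
t 4.82 tcp [535.1  24.6 280.8] yaw -0.152 -> -0.154 F [ 0.7  0.1 -2. ] grip 0.55 62.7
delta cm [-0.01  0.12  6.98] rot [0.    0.001 0.002] j6 1.77
```

View pics/c3.png

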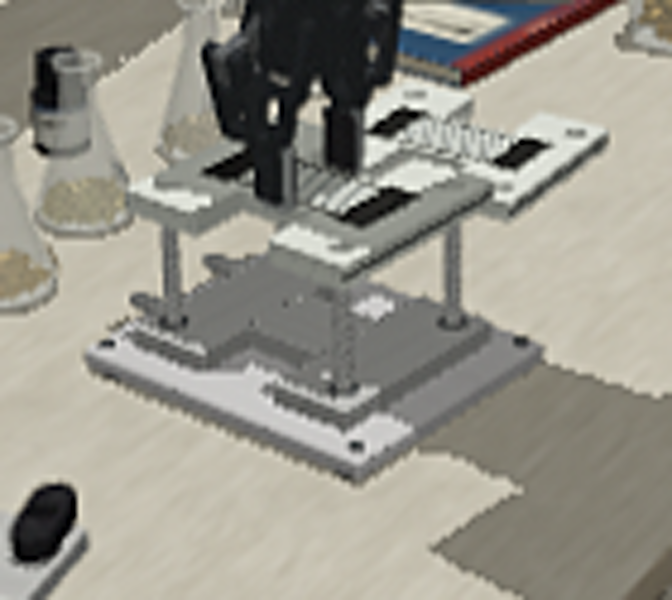

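The crop shows the plate sitting over the rod tips with no contact force, so I lower it gently.

Request:
{"api": "servo_tool", "payload": {"deltas": [[0.4,[0,0.05,0.3],[0,0,0]],[0.4,[0,0.05,0.6],[0,0,0]],[0.4,[0,0.05,1.0],[0,0,0]],[0.4,[0,0.05,1.4],[0,0,0]],[0.4,[0,0.05,1.6],[0,0,0]],[0.4,[0,0.05,1.6],[0,0,0]]]}}

```text
time: 5.32
eef_pos: [534.9, 24.1, 264.6]
tool_rot: [-3.132, 0.239, 0.002]
wrist_force: [-0.4, -0.2, -2.1]
grip_width: 0.546
finger_force: 62.7
```

Request:
{"api": "servo_tool", "payload": {"deltas": [[0.4,[0,0,1],[0,0,0]],[0.4,[0,0,2],[0,0,0]],[0.4,[0,0,3],[0,0,0]],[0.4,[0,0,4],[0,0,0]],[0.4,[0,0,4.8],[0,0,0]],[0.4,[0,0,5.1],[0,0,0]],[0.4,[0,0,5.3],[0,0,0]],[0.4,[0,0,5.3],[0,0,0]]]}}

```text
time: 5.98
eef_pos: [535.1, 24.1, 211.9]
tool_rot: [-3.132, 0.239, 0.001]
wrist_force: [0.0, 0.4, -1.4]
grip_width: 0.549
finger_force: 62.7
```

Request:
{"api": "servo_tool", "payload": {"deltas": [[0.4,[0,0,0.15],[0,0,0]],[0.4,[0,0,0.3],[0,0,0]],[0.4,[0,0,0.3],[0,0,0]]]}}

```text
time: 6.23
eef_pos: [535.4, 24.1, 211.1]
tool_rot: [3.132, -0.238, 0.003]
wrist_force: [-4.9, 0.4, 10.3]
grip_width: 0.551
finger_force: 64.5
```

Request:
{"api": "servo_tool", "payload": {"deltas": [[0.85,[0,0,0],[0,0,0]],[0.85,[0,0,0],[0,0,0]],[0.85,[0,0,0],[0,0,0]],[0.85,[0,0,-3],[0,0,0]],[0.85,[0,0,-7],[0,0,0]],[0.85,[0,0,-11],[0,0,0]],[0.85,[0,0,-11],[0,0,0]]]}}

```text
time: 6.82
eef_pos: [537.7, 23.7, 327.2]
tool_rot: [3.131, -0.238, 0.022]
wrist_force: [1.8, 0.3, 0.5]
grip_width: 0.848
finger_force: 0.0
```

```bash
python3 - <<'E'
from h import *
im=save("top","top4"); save("side","side4")
a=cv2.resize(cv2.imread("pics/top4.png")[190:260,330:390],None,fx=6,fy=6,interpolation=cv2.INTER_CUBIC)
b=cv2.resize(cv2.imread("pics/side4.png")[200:320,230:370],None,fx=3,fy=3.5,interpolation=cv2.INTER_CUBIC)
cv2.imwrite("pics/c4.png",np.hstack([a,b]))
E
python3 go.py 599.6 -252.5 310 -0.036
```

```text
t 6.92 tcp [535.8  24.  321.5] yaw -0.152 -> -0.036 F [ 0.2 -0.8 -0.4] grip 0.849 0.0
delta cm [10.49 26.36  1.21] rot [ 0.    -0.005 -0.116] j6 1.21
```

View pics/c4.png

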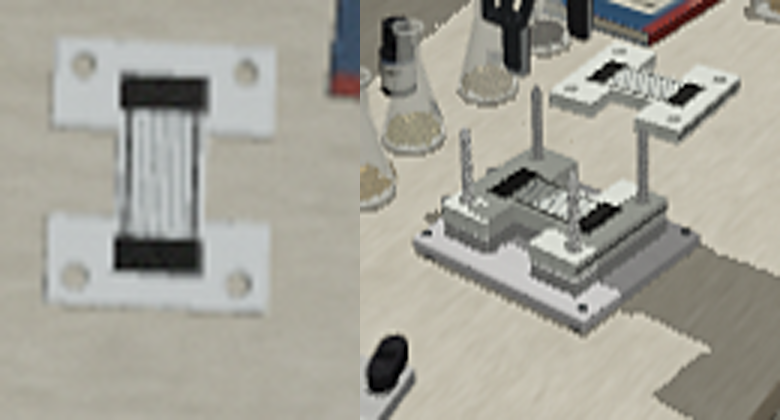

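The right half of the picture shows plate 1 flat on the bed around all four rods. In the left half, plate A hasn't moved. Fetching plate A.

Request:
{"api": "servo_tool", "payload": {"deltas": [[0.85,[2.1,5.2,0.2],[0,0,-0.05]],[0.85,[4.2,10.5,0.4],[0,0,-0.1]],[0.85,[6.3,15.8,0.6],[0,0,-0.116]],[0.85,[8.4,21.1,0.8],[0,0,-0.116]],[0.85,[10.49,26.36,1.2],[0,-0.005,-0.116]],[0.85,[10.49,26.36,4],[0,-0.005,-0.116]],[0.85,[10.49,26.36,8],[0,-0.005,-0.116]],[0.85,[10.49,26.36,8],[0,-0.005,-0.116]],[0.85,[10.49,26.36,8],[0,-0.005,-0.116]],[0.85,[10.49,26.36,8],[0,-0.005,-0.116]],[0.85,[10.49,26.36,8],[0,-0.005,-0.116]]]}}

```text
time: 7.83
eef_pos: [598.8, -251.7, 238.9]
tool_rot: [-3.14, 0.057, 0.01]
wrist_force: [-0.8, 0.9, 0.0]
grip_width: 0.855
finger_force: 0.0
```

```bash
python3 go.py 599.6 -252.5 181.5 -0.036
```

```text
t 7.83 tcp [ 598.8 -251.7  238.9] yaw -0.037 -> -0.036 F [-0.8  0.9  0. ] grip 0.855 0.0
delta cm [0.12 0.08 5.74] rot [-0.001  0.006 -0.   ] j6 1.21
```

Request:
{"api": "servo_tool", "payload": {"deltas": [[0.85,[0.1,0.05,2.5],[0,0,0]],[0.85,[0.1,0.05,5],[0,0,0]],[0.85,[0.1,0.05,5.75],[0,0,0]],[0.85,[0.1,0.05,5.75],[0,0,0]],[0.4,[0.1,0.05,5.75],[0,0,0]],[0.4,[0.1,0.05,5.75],[0,0,0]],[0.4,[0.1,0.05,5.75],[0,0,0]],[0.4,[0.1,0.05,5.75],[0,0,0]]]}}

```text
time: 8.5
eef_pos: [601.0, -252.8, 185.8]
tool_rot: [3.14, -0.057, 0.001]
wrist_force: [-0.3, 2.9, 10.1]
grip_width: 0.405
finger_force: 5.1
```

Request:
{"api": "servo_tool", "payload": {"deltas": [[0.9,[0,0,-1],[0,0,0]],[0.9,[0,0,-5],[0,0,0]],[0.9,[0,0,-9],[0,0,0]],[0.9,[0,0,-9],[0,0,0]]]}}

```text
time: 8.83
eef_pos: [602.6, -254.4, 282.5]
tool_rot: [3.133, -0.056, 0.014]
wrist_force: [2.3, -0.2, 0.8]
grip_width: 0.901
finger_force: 0.0
```

```bash
python3 - <<'E'
from h import *
im=save("top","top5"); save("side","side5")
a=cv2.resize(cv2.imread("pics/top5.png")[180:270,320:400],None,fx=5,fy=5,interpolation=cv2.INTER_CUBIC)
b=cv2.resize(cv2.imread("pics/side5.png")[170:270,290:390],None,fx=4,fy=4.5,interpolation=cv2.INTER_CUBIC)
cv2.imwrite("pics/c5.png",np.hstack([a,b]))
for c in("top","side"):
  for d in viewer.landmark_of("plate_1_mid",c)[:4]: print(c,round(d["p"],2),np.round(d["uv"],1),np.round(at_z(c,d["uv"],7),1))
E
python3 go.py 599.6 -252.5 181.5 -0.036
```

```text
top 0.7 [351.7 216.3] [ 608.  -236.7    7. ]
side 0.86 [326.7 224.2] [ 598.1 -261.4    7. ]
t 9.03 tcp [ 599.7 -252.8  272.3] yaw -0.037 -> -0.036 F [ 0.1  0.  -0.3] grip 0.901 0.0
delta cm [ 0.03 -0.03  9.08] rot [-0.     0.005 -0.   ] j6 1.21
```

View pics/c5.png

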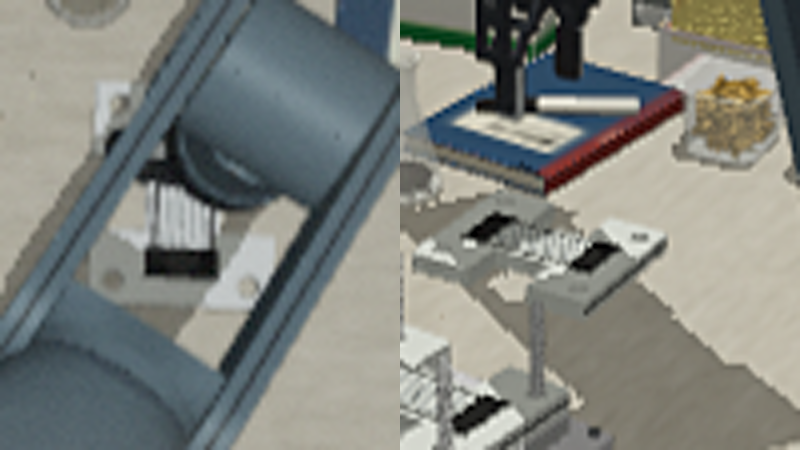

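The plate hasn't moved, so the fingers closed before the descent had finished. I'll retry and let it settle before closing.

Request:
{"api": "servo_tool", "payload": {"deltas": [[1,[0,0,4],[0,0,0]],[1,[0,0,8],[0,0,0]],[1,[0,0,9.1],[0,0,0]],[1,[0,0,9.1],[0,0,0]],[1,[0,0,9.1],[0,0,0]],[1,[0,0,9.1],[0,0,0]]]}}

```text
time: 9.53
eef_pos: [600.4, -253.4, 182.4]
tool_rot: [3.14, -0.057, -0.005]
wrist_force: [-0.1, -0.4, -0.3]
grip_width: 0.995
finger_force: 0.0
```

Request:
{"api": "servo_tool", "payload": {"deltas": [[0.4,[-0.05,-0.05,0.1],[0,0,0]],[0.4,[-0.05,-0.05,0.1],[0,0,0]],[0.4,[-0.05,-0.05,0.1],[0,0,0]],[0.4,[-0.05,-0.05,0.1],[0,0,0]],[0.4,[-0.05,-0.05,0.1],[0,0,0]]]}}

```text
time: 9.95
eef_pos: [599.7, -252.9, 181.9]
tool_rot: [3.139, -0.057, -0.003]
wrist_force: [-0.9, -0.7, 6.2]
grip_width: 0.547
finger_force: 60.5
```

Request:
{"api": "servo_tool", "payload": {"deltas": [[0.4,[0,0,-4],[0,0,0]],[0.4,[0,0,-8],[0,0,0]],[0.4,[0,0,-12],[0,0,0]],[0.4,[0,0,-14],[0,0,0]],[0.4,[0,0,-14],[0,0,0]]]}}

```text
time: 10.37
eef_pos: [601.1, -253.2, 327.2]
tool_rot: [3.135, -0.056, 0.009]
wrist_force: [0.3, -0.5, -1.5]
grip_width: 0.542
finger_force: 61.7
```

```bash
python3 go.py 535 24.1 318 -0.153
```

```text
t 10.37 tcp [ 601.1 -253.2  327.2] yaw -0.037 -> -0.153 F [ 0.3 -0.5 -1.5] grip 0.542 61.7
delta cm [ -7.61 -27.48   0.72] rot [ 0.006 -0.006  0.117] j6 1.77
```

Request:
{"api": "servo_tool", "payload": {"deltas": [[0.4,[-1.9,-6,0.1],[0,0,0.05]],[0.4,[-3.8,-12,0.1],[0,0,0.1]],[0.4,[-5.7,-18,0.2],[0,0,0.117]],[0.4,[-7,-24,0.2],[0,0,0.117]],[0.4,[-7.6,-27.5,0.3],[0,0,0.117]],[0.4,[-7.6,-27.5,0.3],[0,0,0.117]],[0.4,[-7.6,-27.5,0.3],[0,0,0.117]],[0.4,[-7.6,-27.5,0.3],[0,0,0.117]],[0.4,[-7.6,-27.5,0.3],[0,0,0.117]],[0.4,[-7.6,-27.5,0.3],[0,0,0.117]],[0.4,[-7.6,-27.5,0.3],[0,0,0.117]]]}}

```text
time: 11.28
eef_pos: [534.0, 24.1, 317.0]
tool_rot: [3.132, -0.242, -0.008]
wrist_force: [0.3, 0.7, -1.5]
grip_width: 0.546
finger_force: 61.8
```

```bash
python3 go.py 535 24.1 282 -0.153
```

```text
t 11.28 tcp [534.   24.1 317. ] yaw -0.155 -> -0.153 F [ 0.3  0.7 -1.5] grip 0.546 61.8
delta cm [ 0.11 -0.02  3.5 ] rot [ 0.001  0.005 -0.001] j6 1.77
```

Request:
{"api": "servo_tool", "payload": {"deltas": [[0.4,[0.05,0,1],[0,0.004,0]],[0.4,[0.1,0,2],[0,0.004,0]],[0.4,[0.1,0,3],[0,0.004,0]],[0.4,[0.1,0,3.5],[0,0.004,0]],[0.4,[0.1,0,3.8],[0,0.004,0]],[0.4,[0.1,0,4.1],[0,0.004,0]],[0.4,[0.1,0,4.4],[0,0.004,0]],[0.4,[0.1,0,4.4],[0,0.004,0]]]}}

```text
time: 11.95
eef_pos: [534.5, 25.0, 272.9]
tool_rot: [3.132, -0.241, -0.002]
wrist_force: [-0.4, 0.2, -1.8]
grip_width: 0.545
finger_force: 61.8
```

Request:
{"api": "servo_tool", "payload": {"deltas": [[0.4,[0,0.05,0.6],[0,0,0]],[0.4,[0,0.05,1.4],[0,0,0]],[0.4,[0,0.05,2.2],[0,0,0]],[0.4,[0,0.05,3],[0,0,0]],[0.4,[0,0.05,3.8],[0,0,0]],[0.4,[0,0.05,4.4],[0,0,0]],[0.4,[0,0.05,4.7],[0,0,0]],[0.4,[0,0.05,4.9],[0,0,0]],[0.4,[0,0.05,5],[0,0,0]],[0.4,[0,0.05,5],[0,0,0]]]}}

```text
time: 12.78
eef_pos: [533.9, 24.6, 225.2]
tool_rot: [3.132, -0.24, -0.002]
wrist_force: [-7.1, 0.6, 17.7]
grip_width: 0.546
finger_force: 65.9
```

Seated at 225 mm. Releasing and rising.

Request:
{"api": "servo_tool", "payload": {"deltas": [[0.9,[0,0,-0.1],[0,0,0]],[0.9,[0,0,-0.1],[0,0,0]],[0.9,[0,0,-0.1],[0,0,0]],[0.9,[0,0,-3],[0,0,0]],[0.9,[0,0,-7],[0,0,0]],[0.9,[0,0,-10],[0,0,0]],[0.9,[0,0,-10],[0,0,0]],[0.9,[0,15,-10],[0,0,0]],[0.9,[0,15,-10],[0,0,0]],[0.9,[0,15,-10],[0,0,0]],[0.9,[0,15,-10],[0,0,0]],[0.9,[0,15,-10],[0,0,0]]]}}

```text
time: 13.78
eef_pos: [511.2, -128.2, 322.7]
tool_rot: [3.13, -0.247, -0.002]
wrist_force: [0.7, 0.5, -0.1]
grip_width: 0.902
finger_force: 0.0
```

```bash
python3 - <<'E'
from h import *
im=save("top","top6"); save("side","side6")
a=cv2.resize(cv2.imread("pics/top6.png")[180:280,160:310],None,fx=5.2,fy=3,interpolation=cv2.INTER_CUBIC)
b=cv2.resize(cv2.imread("pics/side6.png")[220:340,155:350],None,fx=4,fy=2.5,interpolation=cv2.INTER_CUBIC)
a=a[:300,:780];b=b[:300,:780]
cv2.imwrite("pics/c6.png",np.vstack([a,b]))
for c in("top","side"):
  for n,z in(("handle_grip",50),("end_plate_under",0)):
    for d in viewer.landmark_of(n,c)[:2]: print(c,n,round(d["p"],2),np.round(d["uv"],1),np.round(at_z(c,d["uv"],z),1))
  print([ (round(d["p"],2),np.round(d["uv"]))for d in viewer.landmark_of("plate_1_mid",c)])
E
```

```text
top handle_grip 0.58 [185.5 211.8] [610.2 315.9  50. ]
top end_plate_under 0.72 [191.1 217.3] [597.7 307.7   0. ]
top end_plate_under 0.17 [184.8 214.7] [606.3 329.2   0. ]
[(0.92, array([269., 235.]))]
side handle_grip 0.68 [204.  297.1] [606.4 302.9  50. ]
side end_plate_under 0.7 [207.1 316.6] [601.2 305.7   0. ]
side end_plate_under 0.69 [204.2 297.1] [662.3 242.    0. ]
[(0.69, array([293., 255.]))]
```

View pics/c6.png

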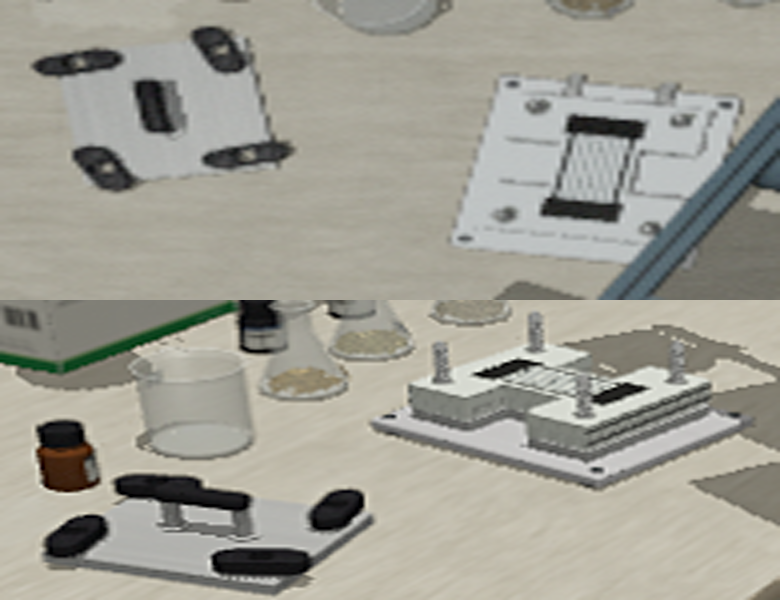

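Both plates are flat on the holder, and the end plate still sits at the same pixels. Moving above its handle.

```bash
python3 go.py 599.8 302.8 290 0.172
```

```text
t 14.18 tcp [ 511.8 -122.6  323.2] yaw -0.152 -> 0.172 F [ 0.3 -0.3  0.1] grip 0.904 0.0
delta cm [  2.29 -43.38   3.31] rot [-0.     0.001 -0.323] j6 1.87
```

Request:
{"api": "servo_tool", "payload": {"deltas": [[0.6,[0.5,-4.1,0],[0,0,-0.03]],[0.6,[0.7,-8.2,0],[0,0,-0.06]],[0.6,[0.9,-12.3,0],[0,0,-0.09]],[0.6,[1.1,-16.4,0],[0,0,-0.12]],[0.6,[1.3,-20.5,0.4],[0,0,-0.15]],[0.6,[1.5,-24.6,0.8],[0,0,-0.18]],[0.6,[1.7,-28.7,1.2],[0,0,-0.21]],[0.6,[1.9,-32.8,1.8],[0,0,-0.24]],[0.6,[2.1,-36.9,2.4],[0,0,-0.27]],[0.6,[2.2,-41,3],[0,0,-0.3]],[0.6,[2.29,-43.38,3.31],[0,0,-0.323]],[0.6,[2.29,-43.38,3.31],[0,0,-0.323]]]}}

```text
time: 15.18
eef_pos: [599.4, 307.4, 288.6]
tool_rot: [-3.128, -0.278, 0.003]
wrist_force: [-0.9, 0.7, -0.4]
grip_width: 0.601
finger_force: 0.0
```

Request:
{"api": "servo_tool", "payload": {"deltas": [[0.6,[0,0,0],[0,0,0]],[0.6,[0,0,0],[0,0,0]],[0.6,[0,0,0],[0,0,0]]]}}

```text
time: 15.43
eef_pos: [600.3, 300.6, 290.3]
tool_rot: [3.13, 0.265, -0.002]
wrist_force: [-0.2, 0.1, -0.1]
grip_width: 0.599
finger_force: 0.0
```

```bash
python3 - <<'E'
from h import *
save("side","side7")
b=cv2.resize(cv2.imread("pics/side7.png")[240:345,155:265],None,fx=5.6,fy=5.6,interpolation=cv2.INTER_CUBIC)
cv2.imwrite("pics/c7.png",b)
E
python3 go.py 599.8 302.8 206 0.172
```

```text
t 15.48 tcp [600.4 300.3 290.4] yaw 0.168 -> 0.172 F [0.4 0.  0.7] grip 0.602 0.0
delta cm [-0.01 -0.26  8.44] rot [ 0.     0.001 -0.004] j6 1.87
```

View pics/c7.png

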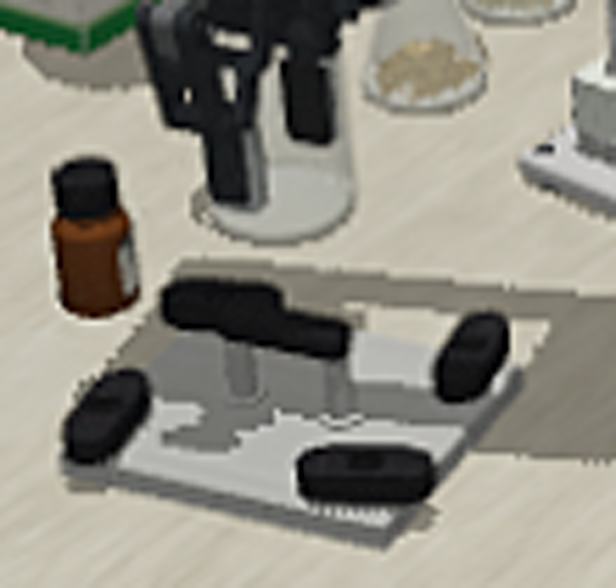

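Gripper is above the handle; the plate has not moved. Descending.

Request:
{"api": "servo_tool", "payload": {"deltas": [[0.6,[0,-0.25,3],[0,0,-0.004]],[0.6,[0,-0.25,6],[0,0,-0.004]],[0.6,[0,-0.25,8.4],[0,0,-0.004]],[0.6,[0,-0.25,8.4],[0,0,-0.004]],[0.6,[0,-0.25,8.4],[0,0,-0.004]],[0.6,[0,-0.25,8.4],[0,0,-0.004]],[0.1,[0,-0.25,8.4],[0,0,-0.004]],[0.1,[0,-0.25,8.4],[0,0,-0.004]],[0.1,[0,-0.25,8.4],[0,0,-0.004]],[0.1,[0,-0.25,8.4],[0,0,-0.004]],[0.1,[0,-0.25,8.4],[0,0,-0.004]]]}}

```text
time: 16.4
eef_pos: [600.5, 304.2, 208.0]
tool_rot: [-3.129, -0.273, -0.003]
wrist_force: [-0.7, -0.1, 6.2]
grip_width: 0.176
finger_force: 59.9
```

Request:
{"api": "servo_tool", "payload": {"deltas": [[0.05,[0,0,-2],[0,0,0]],[0.05,[0,0,-4],[0,0,0]],[0.05,[0,0,-7],[0,0,0]],[0.05,[0,0,-10],[0,0,0]],[0.05,[0,0,-13.5],[0,0,0]],[0.05,[0,0,-13.5],[0,0,0]],[0.05,[0,0,-13.5],[0,0,0]]]}}

```text
time: 16.98
eef_pos: [600.3, 304.2, 343.1]
tool_rot: [-3.129, -0.273, -0.005]
wrist_force: [-0.5, -0.7, -6.1]
grip_width: 0.172
finger_force: 59.6
```

```bash
python3 go.py 535 24.2 340 -0.153
```

```text
t 16.98 tcp [600.3 304.2 343.1] yaw 0.174 -> -0.153 F [-0.5 -0.7 -6.1] grip 0.172 59.6
delta cm [-11.28  26.44   0.26] rot [-0.001 -0.003  0.327] j6 1.77
```

Request:
{"api": "servo_tool", "payload": {"deltas": [[0.05,[-1.5,3.5,0],[0,0,0.05]],[0.05,[-3,7,0],[0,0,0.1]],[0.05,[-4.5,10.5,0],[0,0,0.15]],[0.05,[-6,14,0],[0,0,0.2]],[0.05,[-7.5,17.5,0],[0,0,0.25]],[0.05,[-9,21,0.1],[0,0,0.3]],[0.05,[-10.4,24.4,0.2],[0,0,0.327]],[0.05,[-11.28,26.44,0.2],[0,0,0.327]],[0.05,[-11.28,26.44,0.2],[0,0,0.327]],[0.05,[-11.28,26.44,0.2],[0,0,0.327]],[0.05,[-11.28,26.44,0.2],[0,0,0.327]],[0.05,[-11.28,26.44,0.2],[0,0,0.327]]]}}

```text
time: 17.98
eef_pos: [534.5, 25.0, 338.1]
tool_rot: [-3.132, 0.239, 0.005]
wrist_force: [-0.9, 0.3, -5.2]
grip_width: 0.174
finger_force: 60.1
```

```bash
python3 - <<'E'
from h import *
save("side","side8")
b=cv2.resize(cv2.imread("pics/side8.png")[190:310,230:370],None,fx=5,fy=5,interpolation=cv2.INTER_CUBIC)
cv2.imwrite("pics/c8.png",b)
E
python3 go.py 535 24.2 309 -0.153
```

```text
t 18.03 tcp [534.6  25.1 338.3] yaw -0.152 -> -0.153 F [-0.2  0.7 -4.6] grip 0.172 60.1
delta cm [0.06 0.08 2.93] rot [-0.     0.002  0.001] j6 1.77
```

View pics/c8.png

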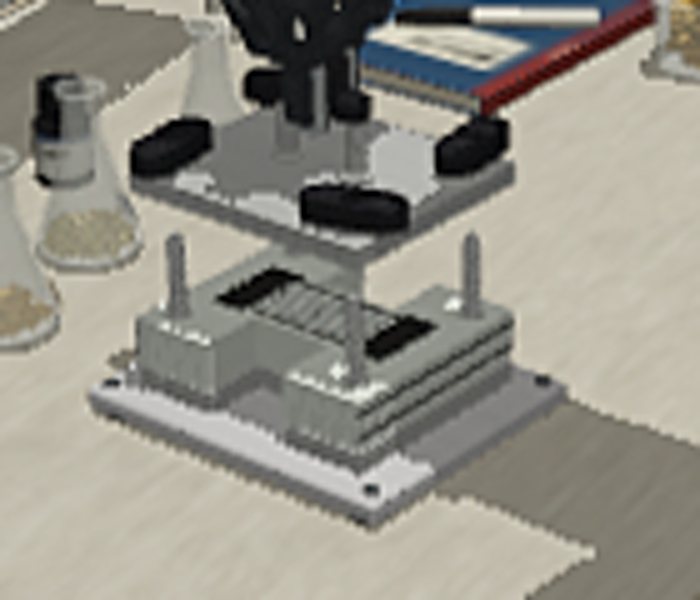

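The end plate hangs level above the rods. Lowering it slowly while watching the force.

Request:
{"api": "servo_tool", "payload": {"deltas": [[0.05,[0.05,0.06,1],[0,0,0]],[0.05,[0.05,0.06,2],[0,0,0]],[0.05,[0.05,0.06,2.5],[0,0,0]],[0.05,[0.05,0.06,2.8],[0,0,0]],[0.05,[0.05,0.06,3.1],[0,0,0]],[0.05,[0.05,0.06,3.4],[0,0,0]],[0.05,[0.05,0.06,3.7],[0,0,0]],[0.05,[0.05,0.06,3.7],[0,0,0]]]}}

```text
time: 18.7
eef_pos: [534.9, 23.3, 301.7]
tool_rot: [3.132, -0.24, -0.003]
wrist_force: [0.6, -0.2, -5.0]
grip_width: 0.174
finger_force: 60.0
```

Request:
{"api": "servo_tool", "payload": {"deltas": [[0.05,[0,-0.05,0.5],[0,0,0]],[0.05,[0,-0.05,1],[0,0,0]],[0.05,[0,-0.05,1.5],[0,0,0]],[0.05,[0,-0.05,2],[0,0,0]],[0.05,[0,-0.05,2.5],[0,0,0]],[0.05,[0,-0.05,3],[0,0,0]],[0.05,[0,-0.05,3.3],[0,0,0]],[0.05,[0,-0.05,3.5],[0,0,0]],[0.05,[0,-0.05,3.65],[0,0,0]],[0.05,[0,-0.05,3.65],[0,0,0]]]}}

```text
time: 19.53
eef_pos: [535.0, 23.8, 265.8]
tool_rot: [3.132, -0.24, -0.002]
wrist_force: [-0.5, 1.2, -3.0]
grip_width: 0.173
finger_force: 60.5
```

Request:
{"api": "servo_tool", "payload": {"deltas": [[0.05,[0,0,0.15],[0,0,0]],[0.05,[0,0,0.25],[0,0,0]],[0.05,[0,0,0.25],[0,0,0]]]}}

```text
time: 19.78
eef_pos: [535.1, 23.9, 265.1]
tool_rot: [3.132, -0.24, 0.001]
wrist_force: [-5.7, 0.3, 9.9]
grip_width: 0.168
finger_force: 62.4
```

Request:
{"api": "servo_tool", "payload": {"deltas": [[0.55,[0,0,0],[0,0,0]],[0.55,[0,0,0],[0,0,0]],[0.55,[0,0,0],[0,0,0]],[0.55,[0,0,-3],[0,0,0]],[0.55,[0,0,-7],[0,0,0]],[0.55,[0,0,-10],[0,0,0]],[0.55,[0,5,-10],[0,0,0]],[0.55,[0,10,-10],[0,0,0]],[0.55,[0,15,-10],[0,0,0]],[0.55,[0,18,-10],[0,0,0]],[0.55,[0,18,-10],[0,0,0]],[0.55,[0,18,-10],[0,0,0]]]}}

```text
time: 20.78
eef_pos: [507.4, -157.5, 363.3]
tool_rot: [3.13, -0.248, -0.0]
wrist_force: [-0.6, 0.1, 1.4]
grip_width: 0.55
finger_force: 0.0
```

```bash
python3 - <<'E'
from h import *
save("side","side9");save("top","top9")
a=cv2.resize(cv2.imread("pics/top9.png")[195:280,235:310],None,fx=5.3,fy=5.3,interpolation=cv2.INTER_CUBIC)[:450,:398]
b=cv2.resize(cv2.imread("pics/side9.png")[205:305,235:355],None,fx=3.3,fy=4.5,interpolation=cv2.INTER_CUBIC)
cv2.imwrite("pics/c9.png",np.hstack([a[:450],b[:a.shape[0]]]))
E
python3 go.py 535 24.2 309 -0.153
```

```text
t 20.88 tcp [ 507.7 -154.2  363.1] yaw -0.155 -> -0.153 F [ 0.3  0.7 -0.2] grip 0.548 0.0
delta cm [ -0.05 -18.05   5.42] rot [-0.     0.001 -0.002] j6 1.77
```

View pics/c9.png

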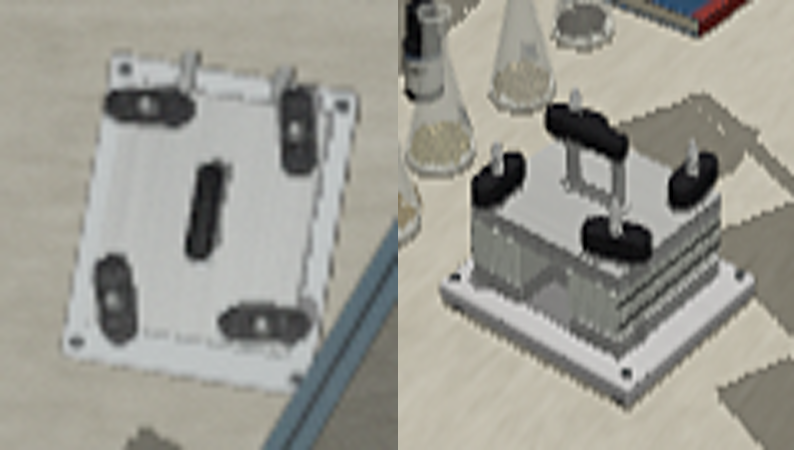

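The end plate is seated with all four rods through the nuts. Next I measure each nut's angle and centre.

```bash
cat > nuts.py <<'E'
from fit import *
import sys
Q=[534.6,24.0,-.153]
def nuts(path):
    im=cv2.imread(path); g=im.max(2); big=cv2.resize(g,None,fx=4,fy=4,interpolation=cv2.INTER_CUBIC); out=[]
    for P in H(80):
        W=[*(R.from_euler("z",Q[2]).apply(P)+[Q[0],Q[1],0])]
        uv=proj("top",W)[0]; c=uv*4+1.5; yy,xx=np.mgrid[:big.shape[0],:big.shape[1]]
        m=((big<100)&((xx-c[0])**2+(yy-c[1])**2<45**2)).astype(np.uint8)
        n,l,st,ce=cv2.connectedComponentsWithStats(m); k=1+np.argmax(st[1:,4]); ys,xs=np.nonzero(l==k)
        o=np.array([at_z("top",((x-1.5)/4,(y-1.5)/4),84)[:2] for x,y in zip(xs[::3],ys[::3])])
        w,v=np.linalg.eigh(np.cov(o.T)); d=v[:,1]; a=np.arctan2(d[1],d[0])
        out.append((np.round(W[:2],1),np.round(o.mean(0),1),round(float((a+np.pi/2)%np.pi-np.pi/2),3),np.round(4*np.sqrt(w),0)))
    return out
if __name__=="__main__":
    for n,o in zip(("++","+-","-+","--"),nuts(sys.argv[1])): print(n,*o)
E
python3 nuts.py pics/top9.png
```

```text
++ [600.9  60.3] [600.5  58.8] 1.527 [24. 60.]
+- [586.9 -30.6] [587.2 -31.3] 0.072 [24. 62.]
-+ [482.3  78.6] [483.1  77.5] 0.149 [25. 58.]
-- [468.3 -12.3] [469.2 -13.2] 1.539 [23. 61.]
```

```bash
python3 go.py 600.8 59.6 300 1.527 1.5
```

```text
t 20.88 tcp [ 507.7 -154.2  363.1] yaw -0.155 -> 1.527 F [ 0.3  0.7 -0.2] grip 0.548 0.0
delta cm [  5.9  -22.56   6.32] rot [-1.000e-03  0.000e+00 -1.682e+00] j6 0.14
```

Request:
{"api": "servo_tool", "payload": {"deltas": [[0.5,[1,-3,0.3],[0,0,-0.12]],[0.5,[2,-6,0.6],[0,0,-0.24]],[0.5,[3,-9,0.9],[0,0,-0.36]],[0.5,[4,-12,1.2],[0,0,-0.48]],[0.5,[5,-15,1.5],[0,0,-0.6]],[0.5,[5.5,-18,1.8],[0,0,-0.72]],[0.5,[5.9,-20,2.2],[0,0,-0.84]],[0.5,[5.9,-22,2.6],[0,0,-0.96]],[0.5,[5.9,-22.56,3],[0,0,-1.08]],[0.5,[5.9,-22.56,4],[0,0,-1.2]],[0.5,[5.9,-22.56,5],[0,0,-1.32]],[0.5,[5.9,-22.56,6],[0,0,-1.44]]]}}

```text
time: 21.88
eef_pos: [599.9, 62.8, 302.7]
tool_rot: [-2.504, -1.896, 0.001]
wrist_force: [-0.2, -0.4, 0.1]
grip_width: 0.503
finger_force: 0.0
```

Request:
{"api": "servo_tool", "payload": {"deltas": [[0.5,[0,0,0.3],[0,0,-0.12]],[0.5,[0,0,0.3],[0,0,-0.24]],[0.5,[0,0,0.3],[0,0,-0.24]],[0.5,[0,0,0.3],[0,0,-0.24]]]}}

```text
time: 22.22
eef_pos: [600.1, 61.7, 300.1]
tool_rot: [-2.271, -2.17, 0.001]
wrist_force: [0.0, 0.5, 0.5]
grip_width: 0.502
finger_force: 0.0
```

```bash
python3 go.py 600.8 59.6 246 1.527 1.5
```

```text
t 22.22 tcp [600.1  61.7 300.1] yaw 1.525 -> 1.527 F [0.  0.5 0.5] grip 0.502 0.0
delta cm [-0.21  0.09  5.41] rot [-0.001 -0.    -0.002] j6 0.14
```

Request:
{"api": "servo_tool", "payload": {"deltas": [[0.5,[-0.15,0.08,2],[0,0,0]],[0.5,[-0.15,0.08,4],[0,0,0]],[0.5,[-0.15,0.08,5.2],[0,0,0]],[0.5,[-0.15,0.08,5.4],[0,0,0]],[0.5,[-0.15,0.08,5.4],[0,0,0]],[0.5,[-0.15,0.08,5.4],[0,0,0]],[0.1,[-0.15,0.08,5.4],[0,0,0]],[0.1,[-0.15,0.08,5.4],[0,0,0]],[0.1,[-0.15,0.08,5.4],[0,0,0]],[0.1,[-0.15,0.08,5.4],[0,0,0]]]}}

```text
time: 23.05
eef_pos: [601.4, 58.3, 247.2]
tool_rot: [2.27, 2.171, 0.001]
wrist_force: [0.2, -0.4, 4.7]
grip_width: 0.239
finger_force: 61.9
```

Request:
{"api": "servo_tool", "payload": {"deltas": [[0.1,[0,0,0],[0,0,0.1]],[0.1,[0,0,0],[0,0,0.2]],[0.1,[0,0,0],[0,0,0.3]],[0.1,[0,0,0],[0,0,0.4]],[0.1,[0,0,0],[0,0,0.5]],[0.1,[0,0,0],[0,0,0.6]],[0.1,[0,0,0],[0,0,0.7]],[0.1,[0,0,0],[0,0,0.8]],[0.1,[0,0,0],[0,0,0.86]],[0.1,[0,0,0],[0,0,0.86]],[0.1,[0,0,0],[0,0,0.86]]]}}

```text
time: 23.97
eef_pos: [600.7, 58.7, 247.0]
tool_rot: [-2.968, -1.027, 0.002]
wrist_force: [-2.6, 1.6, 6.5]
grip_width: 0.237
finger_force: 62.2
```

```bash
python3 -c "
from h import *
s=robot.sense();print(s['ft_torque'],s['wrist_force'])"; python3 go.py 600.8 59.6 310 0.667
```

```text
[ 0.223677    0.53572425 -0.06006626] [-2.63805006  1.57619654  6.50672748]
t 23.97 tcp [600.7  58.7 247. ] yaw 0.666 -> 0.667 F [-2.6  1.6  6.5] grip 0.237 62.2
delta cm [ 0.06 -0.07 -6.3 ] rot [-0.001  0.001 -0.001] j6 1.0
```

Request:
{"api": "servo_tool", "payload": {"deltas": [[0.5,[0,0,0],[0,0,0]],[0.5,[0,0,0],[0,0,0]],[0.5,[0,0,-2],[0,0,0]],[0.5,[0,0,-4.5],[0,0,0]],[0.5,[0,0,-6],[0,0,-0.1]],[0.5,[-4,-0.7,-6],[0,0,-0.22]],[0.5,[-8,-1.4,-6],[0,0,-0.34]],[0.5,[-12,-2,-6],[0,0,-0.46]],[0.5,[-14.8,-2.54,-6],[0,0,-0.58]],[0.5,[-14.8,-2.54,-6],[0,0,-0.7]],[0.5,[-14.8,-2.54,-6],[0,0,-0.82]],[0.5,[-14.8,-2.54,-6],[0,0,-0.873]]]}}

```text
time: 24.97
eef_pos: [468.6, -13.7, 306.5]
tool_rot: [2.25, 2.192, -0.001]
wrist_force: [0.7, -0.5, -0.1]
grip_width: 0.501
finger_force: 0.0
```

Request:
{"api": "servo_tool", "payload": {"deltas": [[0.5,[0,0,0],[0,0,0]],[0.5,[0,0,0],[0,0,0]]]}}

```text
time: 25.13
eef_pos: [469.1, -13.3, 306.3]
tool_rot: [-2.258, -2.184, 0.001]
wrist_force: [-0.9, -0.9, -0.3]
grip_width: 0.499
finger_force: 0.0
```

```bash
python3 go.py 468.6 -12.8 246 1.539
```

```text
t 25.13 tcp [469.1 -13.3 306.3] yaw 1.537 -> 1.539 F [-0.9 -0.9 -0.3] grip 0.499 0.0
delta cm [ 0.05 -0.05  6.03] rot [-0.001  0.    -0.001] j6 0.0
```

Request:
{"api": "servo_tool", "payload": {"deltas": [[0.5,[0.05,-0.03,2],[0,0,0]],[0.5,[0.05,-0.03,4],[0,0,0]],[0.5,[0.05,-0.03,5.6],[0,0,0]],[0.5,[0.05,-0.03,6],[0,0,0]],[0.5,[0.05,-0.03,6],[0,0,0]],[0.5,[0.05,-0.03,6],[0,0,0]],[0.1,[0.05,-0.03,6],[0,0,0]],[0.1,[0.05,-0.03,6],[0,0,0]],[0.1,[0.05,-0.03,6],[0,0,0]],[0.1,[0.05,-0.03,6],[0,0,0]]]}}

```text
time: 25.97
eef_pos: [469.3, -12.8, 247.2]
tool_rot: [2.255, 2.185, 0.001]
wrist_force: [-0.0, 0.0, 3.6]
grip_width: 0.234
finger_force: 61.9
```

Request:
{"api": "servo_tool", "payload": {"deltas": [[0.1,[0,0,0],[0,0,0.1]],[0.1,[0,0,0],[0,0,0.2]],[0.1,[0,0,0],[0,0,0.3]],[0.1,[0,0,0],[0,0,0.4]],[0.1,[0,0,0],[0,0,0.5]],[0.1,[0,0,0],[0,0,0.6]],[0.1,[0,0,0],[0,0,0.7]],[0.1,[0,0,0],[0,0,0.8]],[0.1,[0,0,0],[0,0,0.87]],[0.1,[0,0,0],[0,0,0.87]],[0.1,[0,0,0],[0,0,0.87]]]}}

```text
time: 26.88
eef_pos: [469.1, -12.7, 247.0]
tool_rot: [2.966, 1.035, 0.001]
wrist_force: [-0.7, 1.2, 5.3]
grip_width: 0.235
finger_force: 62.1
```

Request:
{"api": "servo_tool", "payload": {"deltas": [[0.5,[0,0,0],[0,0,0]],[0.5,[0,0,0],[0,0,0]],[0.5,[0,0,-2],[0,0,0]],[0.5,[0,0,-4.5],[0,0,0]],[0.5,[0,0,-6],[0,0,0]],[0.5,[0,0,-6],[0,0,0]]]}}

```text
time: 27.38
eef_pos: [469.8, -13.0, 309.0]
tool_rot: [2.964, 1.033, 0.005]
wrist_force: [0.6, -0.1, 0.5]
grip_width: 0.501
finger_force: 0.0
```

```bash
python3 go.py 587.1 -31 306 3.214 3.2
```

```text
t 27.38 tcp [469.8 -13.  309. ] yaw 0.671 -> 3.214 F [ 0.6 -0.1  0.5] grip 0.501 0.0
delta cm [8.07 8.7  0.36] rot [ 0.004  0.004 -2.543] j6 -1.7
```

Request:
{"api": "servo_tool", "payload": {"deltas": [[0.5,[2.5,2.8,0.2],[0,0,0.12]],[0.5,[5,5.6,0.3],[0,0,0.24]],[0.5,[7.5,8.1,0.36],[0,0,0.36]],[0.5,[8.07,8.7,0.36],[0,0,0.48]],[0.5,[8.07,8.7,0.36],[0,0,0.599]],[0.5,[8.07,8.7,0.36],[0,0,0.599]],[0.5,[8.07,8.7,0.36],[0,0,0.599]],[0.5,[8.07,8.7,0.36],[0,0,0.599]]]}}

```text
time: 28.05
eef_pos: [585.5, -30.7, 301.8]
tool_rot: [-3.139, -0.117, 0.004]
wrist_force: [0.1, 0.6, 0.2]
grip_width: 0.498
finger_force: 0.0
```

```bash
python3 go.py 587.1 -31 246 0.072
```

```text
t 28.05 tcp [585.5 -30.7 301.8] yaw 0.074 -> 0.072 F [0.1 0.6 0.2] grip 0.498 0.0
delta cm [0.18 0.05 5.58] rot [-0.     0.003  0.003] j6 1.45
```

Request:
{"api": "servo_tool", "payload": {"deltas": [[0.5,[0.12,0.05,2],[0,0,0]],[0.5,[0.12,0.05,4],[0,0,0]],[0.5,[0.12,0.05,5.4],[0,0,0]],[0.5,[0.12,0.05,5.6],[0,0,0]],[0.5,[0.12,0.05,5.6],[0,0,0]],[0.5,[0.12,0.05,5.6],[0,0,0]],[0.1,[0.12,0.05,5.6],[0,0,0]],[0.1,[0.12,0.05,5.6],[0,0,0]],[0.1,[0.12,0.05,5.6],[0,0,0]],[0.1,[0.12,0.05,5.6],[0,0,0]]]}}

```text
time: 28.88
eef_pos: [587.7, -31.4, 247.7]
tool_rot: [3.139, 0.111, 0.002]
wrist_force: [-0.4, 0.3, 3.8]
grip_width: 0.235
finger_force: 61.7
```

Request:
{"api": "servo_tool", "payload": {"deltas": [[0.1,[0,0,0],[0,0,0.1]],[0.1,[0,0,0],[0,0,0.2]],[0.1,[0,0,0],[0,0,0.3]],[0.1,[0,0,0],[0,0,0.4]],[0.1,[0,0,0],[0,0,0.5]],[0.1,[0,0,0],[0,0,0.6]],[0.1,[0,0,0],[0,0,0.7]],[0.1,[0,0,0],[0,0,0.8]],[0.1,[0,0,0],[0,0,0.9]],[0.1,[0,0,0],[0,0,0.975]],[0.1,[0,0,0],[0,0,0.975]],[0.1,[0,0,0],[0,0,0.975]]]}}

```text
time: 29.88
eef_pos: [587.8, -31.3, 247.5]
tool_rot: [-2.827, 1.369, -0.002]
wrist_force: [0.5, 0.8, 6.4]
grip_width: 0.237
finger_force: 61.9
```

Request:
{"api": "servo_tool", "payload": {"deltas": [[0.5,[0,0,0],[0,0,0]],[0.5,[0,0,0],[0,0,0]],[0.5,[0,0,-2],[0,0,0]],[0.5,[0,0,-4.5],[0,0,0]],[0.5,[0,0,-6],[0,0,-0.1]],[0.5,[-4,0.4,-6],[0,0,-0.22]],[0.5,[-8,0.8,-6],[0,0,-0.34]],[0.5,[-12,1.2,-6],[0,0,-0.46]],[0.5,[-15.1,1.47,-6],[0,0,-0.58]],[0.5,[-15.1,1.47,-6],[0,0,-0.7]],[0.5,[-15.1,1.47,-6],[0,0,-0.82]],[0.5,[-15.1,1.47,-6],[0,0,-0.94]]]}}

```text
time: 30.88
eef_pos: [481.6, 79.1, 306.5]
tool_rot: [3.141, 0.07, -0.003]
wrist_force: [-0.4, 0.7, -0.8]
grip_width: 0.499
finger_force: 0.0
```

Request:
{"api": "servo_tool", "payload": {"deltas": [[0.5,[0,0,0],[0,0,-0.113]],[0.5,[0,0,0],[0,0,-0.113]],[0.5,[0,0,0],[0,0,-0.113]]]}}

```text
time: 31.13
eef_pos: [482.2, 78.4, 306.3]
tool_rot: [3.133, 0.23, -0.003]
wrist_force: [-0.3, -0.5, -0.9]
grip_width: 0.497
finger_force: 0.0
```

```bash
python3 go.py 482.8 78 246 0.149
```

```text
t 31.13 tcp [482.2  78.4 306.3] yaw 0.146 -> 0.149 F [-0.3 -0.5 -0.9] grip 0.497 0.0
delta cm [0.07 0.05 6.03] rot [-0.     0.002 -0.003] j6 1.58
```

Request:
{"api": "servo_tool", "payload": {"deltas": [[0.5,[0.05,0.05,2],[0,0,0]],[0.5,[0.05,0.05,4],[0,0,0]],[0.5,[0.05,0.05,5.6],[0,0,0]],[0.5,[0.05,0.05,6],[0,0,0]],[0.5,[0.05,0.05,6],[0,0,0]],[0.5,[0.05,0.05,6],[0,0,0]],[0.1,[0.05,0.05,6],[0,0,0]],[0.1,[0.05,0.05,6],[0,0,0]],[0.1,[0.05,0.05,6],[0,0,0]],[0.1,[0.05,0.05,6],[0,0,0]]]}}

```text
time: 31.97
eef_pos: [483.4, 77.8, 247.6]
tool_rot: [3.132, 0.233, 0.002]
wrist_force: [0.4, -1.0, 3.0]
grip_width: 0.242
finger_force: 61.7
```

Request:
{"api": "servo_tool", "payload": {"deltas": [[0.1,[0,0,0],[0,0,0.1]],[0.1,[0,0,0],[0,0,0.2]],[0.1,[0,0,0],[0,0,0.3]],[0.1,[0,0,0],[0,0,0.4]],[0.1,[0,0,0],[0,0,0.5]],[0.1,[0,0,0],[0,0,0.6]],[0.1,[0,0,0],[0,0,0.7]],[0.1,[0,0,0],[0,0,0.8]],[0.1,[0,0,0],[0,0,0.9]],[0.1,[0,0,0],[0,0,1.05]],[0.1,[0,0,0],[0,0,1.05]],[0.1,[0,0,0],[0,0,1.05]]]}}

```text
time: 32.97
eef_pos: [483.5, 78.1, 247.5]
tool_rot: [-2.828, 1.366, -0.002]
wrist_force: [1.9, 1.3, 5.3]
grip_width: 0.239
finger_force: 62.0
```

Request:
{"api": "servo_tool", "payload": {"deltas": [[0.5,[0,0,0],[0,0,0]],[0.5,[0,0,0],[0,0,0]],[0.5,[0,0,-2],[0,0,0]],[0.5,[0,0,-4.5],[0,0,0]],[0.5,[0,0,-7],[0,0,0]],[0.5,[3,2.4,-7],[0,0,0]],[0.5,[6,4.8,-7],[0,0,-0.1]],[0.5,[9,7.2,-7],[0,0,-0.2]],[0.5,[12,9.6,-7],[0,0,-0.3]],[0.5,[15,12,-7],[0,0,-0.4]],[0.5,[18,14.4,-7],[0,0,-0.5]],[0.5,[18,14.4,-7],[0,0,-0.6]]]}}

```text
time: 33.97
eef_pos: [481.6, -158.7, 316.3]
tool_rot: [3.103, -0.468, -0.001]
wrist_force: [1.1, 0.3, -0.0]
grip_width: 0.503
finger_force: 0.0
```

```bash
python3 -c "
from h import *
save('top','top10')"; python3 nuts.py pics/top10.png; python3 go.py 601 58.7 306 0.66 
```

```text
++ [600.9  60.3] [601.5  58.3] 0.669 [24. 61.]
+- [586.9 -30.6] [587.4 -33.7] -0.938 [24. 64.]
-+ [482.3  78.6] [483.5  76.1] -0.914 [23. 61.]
-- [468.3 -12.3] [469.4 -13.4] 0.692 [23. 59.]
t 34.02 tcp [ 481.4 -156.1  316. ] yaw -0.295 -> 0.66 F [-1.1  1.5  0.2] grip 0.502 0.0
delta cm [  5.23 -24.02   0.97] rot [ 0.     0.002 -0.954] j6 1.01
```

All four nuts are half way (angles 0.67, −0.94, −0.91 and 0.69). Now the second pass, starting at ++.

Request:
{"api": "servo_tool", "payload": {"deltas": [[0.5,[1,-3,0.3],[0,0,-0.12]],[0.5,[2,-6.5,0.6],[0,0,-0.24]],[0.5,[3,-10,0.9],[0,0,-0.36]],[0.5,[4,-13.5,0.97],[0,0,-0.48]],[0.5,[5,-17,0.97],[0,0,-0.6]],[0.5,[5.2,-20.5,0.97],[0,0,-0.72]],[0.5,[5.23,-24.02,0.97],[0,0,-0.84]],[0.5,[5.23,-24.02,0.97],[0,0,-0.96]],[0.5,[5.23,-24.02,0.97],[0,0,-0.96]],[0.5,[5.23,-24.02,0.97],[0,0,-0.96]],[0.5,[5.23,-24.02,0.97],[0,0,-0.96]],[0.5,[5.23,-24.02,0.97],[0,0,-0.96]]]}}

```text
time: 35.02
eef_pos: [602.6, 60.5, 306.7]
tool_rot: [-2.974, -1.01, 0.003]
wrist_force: [-0.6, 0.3, 0.1]
grip_width: 0.496
finger_force: 0.0
```

```bash
python3 go.py 601 58.9 246 0.667
```

```text
t 35.02 tcp [602.6  60.5 306.7] yaw 0.655 -> 0.667 F [-0.6  0.3  0.1] grip 0.496 0.0
delta cm [-0.21  0.03  6.07] rot [-0.001  0.002 -0.012] j6 1.0
```

Request:
{"api": "servo_tool", "payload": {"deltas": [[0.5,[-0.2,0.03,2],[0,0,-0.012]],[0.5,[-0.2,0.03,4],[0,0,-0.012]],[0.5,[-0.2,0.03,5.6],[0,0,-0.012]],[0.5,[-0.2,0.03,6],[0,0,-0.012]],[0.5,[-0.2,0.03,6],[0,0,-0.012]],[0.5,[-0.2,0.03,6],[0,0,-0.012]],[0.1,[-0.2,0.03,6],[0,0,-0.012]],[0.1,[-0.2,0.03,6],[0,0,-0.012]],[0.1,[-0.2,0.03,6],[0,0,-0.012]],[0.1,[-0.2,0.03,6],[0,0,-0.012]]]}}

```text
time: 35.85
eef_pos: [602.0, 59.8, 248.1]
tool_rot: [2.966, 1.034, 0.002]
wrist_force: [-0.2, -0.5, 4.3]
grip_width: 0.238
finger_force: 61.6
```

Request:
{"api": "servo_tool", "payload": {"deltas": [[0.1,[0,0,0],[0,0,0.1]],[0.1,[0,0,0],[0,0,0.2]],[0.1,[0,0,0],[0,0,0.3]],[0.1,[0,0,0],[0,0,0.4]],[0.1,[0,0,0],[0,0,0.5]],[0.1,[0,0,0],[0,0,0.6]],[0.1,[0,0,0],[0,0,0.7]],[0.1,[0,0,0],[0,0,0.8]],[0.1,[0,0,0],[0,0,0.9]],[0.1,[0,0,0],[0,0,0.98]],[0.1,[0,0,0],[0,0,0.98]],[0.1,[0,0,0],[0,0,0.98]]]}}

```text
time: 36.85
eef_pos: [602.0, 59.8, 248.0]
tool_rot: [3.104, -0.481, 0.002]
wrist_force: [0.2, -0.9, 5.2]
grip_width: 0.237
finger_force: 61.8
```

```bash
python3 -c "
from h import *
s=robot.sense();print(s['ft_torque'],s['joints'][5])"; python3 go.py 601 58.7 306 -0.4 
```

```text
[-0.15091804  0.12002903 -0.07008653] 1.7933133147410238
t 36.85 tcp [602.   59.8 248. ] yaw -0.308 -> -0.4 F [ 0.2 -0.9  5.2] grip 0.237 61.8
delta cm [-0.05  0.13 -5.8 ] rot [ 0.    -0.001  0.093] j6 2.07
```

Request:
{"api": "servo_tool", "payload": {"deltas": [[0.1,[0,0,0],[0,0,0.04]],[0.1,[0,0,0],[0,0,0.08]],[0.1,[0,0,0],[0,0,0.12]],[0.1,[0,0,0],[0,0,0.16]],[0.1,[0,0,0],[0,0,0.2]],[0.1,[0,0,0],[0,0,0.2]]]}}

```text
time: 37.35
eef_pos: [602.0, 59.7, 248.0]
tool_rot: [3.04, -0.79, 0.002]
wrist_force: [-0.3, -1.4, 4.9]
grip_width: 0.233
finger_force: 61.8
```

```bash
python3 -c "
from h import *
s=robot.sense();print(s['ft_torque'],s['joints'][5])"; python3 go.py 601 58.7 306 -0.4 
```

```text
[-0.17248757  0.12398274  0.07221282] 1.994666700937541
t 37.35 tcp [602.   59.7 248. ] yaw -0.509 -> -0.4 F [-0.3 -1.4  4.9] grip 0.233 61.8
delta cm [-0.03  0.14 -5.8 ] rot [ 0.    -0.001 -0.109] j6 2.07
```

Request:
{"api": "servo_tool", "payload": {"deltas": [[0.1,[0,0,0],[0,0,0.05]],[0.1,[0,0,0],[0,0,0.1]],[0.1,[0,0,0],[0,0,0.15]],[0.1,[0,0,0],[0,0,0.15]]]}}

```text
time: 37.68
eef_pos: [602.5, 59.3, 248.1]
tool_rot: [2.973, -1.011, 0.005]
wrist_force: [2.0, -4.0, 5.6]
grip_width: 0.239
finger_force: 64.8
```

```bash
python3 -c "
from h import *
s=robot.sense();print(s['ft_torque'],s['joints'][5],s['effort'])"; python3 go.py 601 58.7 306 -0.4 
```

```text
[-0.74924196 -0.22009682  1.61663781] 2.1424260686036947 [  1.17165226 -50.0158453  -21.34322762   2.1264419    0.8063079
   2.3728893 ]
t 37.68 tcp [602.5  59.3 248.1] yaw -0.657 -> -0.4 F [ 2.  -4.   5.6] grip 0.239 64.8
delta cm [-0.06  0.14 -5.79] rot [ 0.001 -0.004 -0.255] j6 2.07
```

Request:
{"api": "servo_tool", "payload": {"deltas": [[0.1,[0,0,0],[0,0,-0.06]],[0.1,[0,0,0],[0,0,-0.12]],[0.1,[0,0,0],[0,0,-0.12]]]}}

```text
time: 37.93
eef_pos: [602.4, 59.4, 248.0]
tool_rot: [3.03, -0.828, 0.004]
wrist_force: [1.5, -3.6, 5.2]
grip_width: 0.234
finger_force: 61.8
```

```bash
python3 -c "
from h import *
s=robot.sense();print(s['ft_torque'],s['joints'][5])"; python3 go.py 469.2 -13 250 0.68 
```

```text
[-0.54843774 -0.18376105  0.24112948] 2.019218534256005
t 37.93 tcp [602.4  59.4 248. ] yaw -0.534 -> 0.68 F [ 1.5 -3.6  5.2] grip 0.234 61.8
delta cm [-7.78 13.01 -0.22] rot [ 1.000e-03 -2.000e-03 -1.214e+00] j6 0.86
```

Request:
{"api": "servo_tool", "payload": {"deltas": [[0.5,[0,0,0],[0,0,0]],[0.5,[0,0,0],[0,0,0]],[0.5,[0,0,-2],[0,0,0]],[0.5,[0,0,-4.5],[0,0,0]],[0.5,[0,0,-6],[0,0,-0.1]],[0.5,[-2,3.5,-6],[0,0,-0.22]],[0.5,[-4,7,-6],[0,0,-0.34]],[0.5,[-6,10.5,-6],[0,0,-0.46]],[0.5,[-7.78,13.01,-6],[0,0,-0.58]],[0.5,[-7.78,13.01,-6],[0,0,-0.7]],[0.5,[-7.78,13.01,-6],[0,0,-0.82]],[0.5,[-7.78,13.01,-6],[0,0,-0.94]]]}}

```text
time: 38.93
eef_pos: [467.0, -11.9, 306.7]
tool_rot: [-3.076, -0.634, 0.003]
wrist_force: [-0.0, 0.5, 1.3]
grip_width: 0.499
finger_force: 0.0
```

Request:
{"api": "servo_tool", "payload": {"deltas": [[0.5,[0,0,0],[0,0,-0.12]],[0.5,[0,0,0],[0,0,-0.24]],[0.5,[0,0,0],[0,0,-0.274]],[0.5,[0,0,0],[0,0,-0.274]],[0.5,[0,0,0],[0,0,-0.274]]]}}

```text
time: 39.35
eef_pos: [467.7, -11.6, 306.5]
tool_rot: [-2.964, -1.038, 0.003]
wrist_force: [-0.2, 0.7, 0.4]
grip_width: 0.5
finger_force: 0.0
```

```bash
python3 go.py 469.2 -13 246 0.68 
```

```text
t 39.35 tcp [467.7 -11.6 306.5] yaw 0.674 -> 0.68 F [-0.2  0.7  0.4] grip 0.5 0.0
delta cm [0.04 0.22 6.05] rot [-0.002  0.001 -0.006] j6 0.86
```

Request:
{"api": "servo_tool", "payload": {"deltas": [[0.5,[0.03,0.18,2],[0,0,0]],[0.5,[0.03,0.18,4],[0,0,0]],[0.5,[0.03,0.18,5.6],[0,0,0]],[0.5,[0.03,0.18,6],[0,0,0]],[0.5,[0.03,0.18,6],[0,0,0]],[0.5,[0.03,0.18,6],[0,0,0]],[0.1,[0.03,0.18,6],[0,0,0]],[0.1,[0.03,0.18,6],[0,0,0]],[0.1,[0.03,0.18,6],[0,0,0]],[0.1,[0.03,0.18,6],[0,0,0]]]}}

```text
time: 40.18
eef_pos: [469.7, -13.4, 247.9]
tool_rot: [2.963, 1.04, 0.001]
wrist_force: [-1.7, -2.7, 5.2]
grip_width: 0.237
finger_force: 61.2
```

Request:
{"api": "servo_tool", "payload": {"deltas": [[0.1,[0,0,0],[0,0,0.1]],[0.1,[0,0,0],[0,0,0.2]],[0.1,[0,0,0],[0,0,0.3]],[0.1,[0,0,0],[0,0,0.4]],[0.1,[0,0,0],[0,0,0.5]],[0.1,[0,0,0],[0,0,0.6]],[0.1,[0,0,0],[0,0,0.7]],[0.1,[0,0,0],[0,0,0.8]],[0.1,[0,0,0],[0,0,0.9]],[0.1,[0,0,0],[0,0,1]],[0.1,[0,0,0],[0,0,1.1]],[0.1,[0,0,0],[0,0,1.1]]]}}

```text
time: 41.18
eef_pos: [469.7, -13.0, 247.8]
tool_rot: [-3.069, 0.671, -0.001]
wrist_force: [-1.3, 1.1, 5.4]
grip_width: 0.236
finger_force: 61.3
```

Request:
{"api": "servo_tool", "payload": {"deltas": [[0.1,[0,0,0],[0,0,0.05]],[0.1,[0,0,0],[0,0,0.1]],[0.1,[0,0,0],[0,0,0.15]],[0.1,[0,0,0],[0,0,0.15]]]}}

```text
time: 41.52
eef_pos: [469.7, -12.8, 247.8]
tool_rot: [-3.012, 0.893, -0.001]
wrist_force: [-0.8, 2.4, 6.1]
grip_width: 0.236
finger_force: 61.4
```

```bash
python3 -c "
from h import *
s=robot.sense();print(s['ft_torque'],s['joints'][5])"; python3 go.py 469.2 -13 250 -0.5 
```

```text
[0.37408542 0.12233347 0.52145531] 1.8820709544175085
t 41.52 tcp [469.7 -12.8 247.8] yaw -0.577 -> -0.5 F [-0.8  2.4  6.1] grip 0.236 61.4
delta cm [-0.03  0.04 -0.22] rot [-0.    -0.001 -0.077] j6 2.04
```

Request:
{"api": "servo_tool", "payload": {"deltas": [[0.1,[0,0,0],[0,0,0.05]],[0.1,[0,0,0],[0,0,0.1]],[0.1,[0,0,0],[0,0,0.1]]]}}

```text
time: 41.77
eef_pos: [469.5, -11.8, 247.8]
tool_rot: [-2.962, 1.041, 0.0]
wrist_force: [-1.2, 7.9, 8.3]
grip_width: 0.234
finger_force: 74.4
```

```bash
python3 -c "
from h import *
s=robot.sense();print(s['ft_torque'],s['joints'][5])"; python3 go.py 469.2 -13 250 -0.5 
```

```text
[1.43255909 0.04290708 1.07817567] 1.9812133702902168
t 41.77 tcp [469.5 -11.8 247.8] yaw -0.675 -> -0.5 F [-1.2  7.9  8.3] grip 0.234 74.4
delta cm [ 0.05  0.11 -0.22] rot [-0.002  0.001 -0.176] j6 2.04
```

Request:
{"api": "servo_tool", "payload": {"deltas": [[0.1,[0,0,0],[0,0,-0.06]],[0.1,[0,0,0],[0,0,-0.11]],[0.1,[0,0,0],[0,0,-0.11]]]}}

```text
time: 42.02
eef_pos: [469.5, -12.1, 247.8]
tool_rot: [-3.016, 0.872, -0.0]
wrist_force: [-1.4, 6.6, 6.8]
grip_width: 0.234
finger_force: 65.5
```

```bash
python3 -c "
from h import *
s=robot.sense();print(s['ft_torque'],s['joints'][5])"; python3 go.py 587.6 -31.4 250 -0.915; python3 go.py 587.6 -31.4 250 -0.915 2.2 
```

```text
[1.09516578 0.06935957 0.17324952] 1.8677547124748846
t 42.02 tcp [469.5 -12.1 247.8] yaw -0.562 -> -0.915 F [-1.4  6.6  6.8] grip 0.234 65.5
delta cm [11.02 -4.67 -0.22] rot [-0.002  0.001  0.352] j6 2.43
t 42.02 tcp [469.5 -12.1 247.8] yaw -0.562 -> 2.227 F [-1.4  6.6  6.8] grip 0.234 65.5
delta cm [11.02 -4.67 -0.22] rot [-1.00e-03 -2.00e-03 -2.79e+00] j6 -0.71
```

Request:
{"api": "servo_tool", "payload": {"deltas": [[0.5,[0,0,0],[0,0,0]],[0.5,[0,0,0],[0,0,0]],[0.5,[0,0,-2],[0,0,0]],[0.5,[0,0,-4.5],[0,0,0]],[0.5,[0,0,-6],[0,0,-0.12]],[0.5,[3,-1.2,-6],[0,0,-0.24]],[0.5,[6,-2.5,-6],[0,0,-0.36]],[0.5,[9,-3.8,-6],[0,0,-0.48]],[0.5,[11.02,-4.67,-6],[0,0,-0.6]],[0.5,[11.02,-4.67,-6],[0,0,-0.72]],[0.5,[11.02,-4.67,-6],[0,0,-0.84]],[0.5,[11.02,-4.67,-6],[0,0,-0.96]]]}}

```text
time: 43.02
eef_pos: [587.9, -33.0, 306.1]
tool_rot: [-3.079, -0.624, 0.003]
wrist_force: [0.2, -0.6, -0.8]
grip_width: 0.505
finger_force: 0.0
```

Request:
{"api": "servo_tool", "payload": {"deltas": [[0.5,[0,0,0],[0,0,-0.12]],[0.5,[0,0,0],[0,0,-0.24]],[0.5,[0,0,0],[0,0,-0.36]],[0.5,[0,0,0],[0,0,-0.48]],[0.5,[0,0,0],[0,0,-0.6]],[0.5,[0,0,0],[0,0,-0.72]],[0.5,[0,0,0],[0,0,-0.84]],[0.5,[0,0,0],[0,0,-0.96]],[0.5,[0,0,0],[0,0,-1.08]],[0.5,[0,0,0],[0,0,-1.2]],[0.5,[0,0,0],[0,0,-1.32]],[0.5,[0,0,0],[0,0,-1.44]]]}}

```text
time: 44.02
eef_pos: [587.4, -32.9, 306.5]
tool_rot: [-1.902, -2.499, 0.002]
wrist_force: [-0.8, -0.1, 0.3]
grip_width: 0.501
finger_force: 0.0
```

Request:
{"api": "servo_tool", "payload": {"deltas": [[0.5,[0,0,0],[0,0,-0.12]],[0.5,[0,0,0],[0,0,-0.24]],[0.5,[0,0,0],[0,0,-0.36]],[0.5,[0,0,0],[0,0,-0.39]],[0.5,[0,0,0],[0,0,-0.39]],[0.5,[0,0,0],[0,0,-0.39]]]}}

```text
time: 44.52
eef_pos: [587.4, -32.8, 306.6]
tool_rot: [-1.392, -2.815, 0.001]
wrist_force: [1.3, 0.1, -0.5]
grip_width: 0.502
finger_force: 0.0
```

```bash
python3 go.py 587.6 -31.6 246 -0.915
```

```text
t 44.52 tcp [587.4 -32.8 306.6] yaw 2.223 -> 2.227 F [ 1.3  0.1 -0.5] grip 0.502 0.0
delta cm [0.08 0.1  6.06] rot [-0.001 -0.001 -0.004] j6 -0.71
```

Request:
{"api": "servo_tool", "payload": {"deltas": [[0.5,[0.08,0.08,2],[0,0,0]],[0.5,[0.08,0.08,4],[0,0,0]],[0.5,[0.08,0.08,5.6],[0,0,0]],[0.5,[0.08,0.08,6],[0,0,0]],[0.5,[0.08,0.08,6],[0,0,0]],[0.5,[0.08,0.08,6],[0,0,0]],[0.1,[0.08,0.08,6],[0,0,0]],[0.1,[0.08,0.08,6],[0,0,0]],[0.1,[0.08,0.08,6],[0,0,0]],[0.1,[0.08,0.08,6],[0,0,0]]]}}

```text
time: 45.35
eef_pos: [588.2, -31.5, 248.1]
tool_rot: [1.389, 2.815, 0.001]
wrist_force: [1.7, 1.0, 2.6]
grip_width: 0.238
finger_force: 61.5
```

Request:
{"api": "servo_tool", "payload": {"deltas": [[0.1,[0,0,0],[0,0,0.1]],[0.1,[0,0,0],[0,0,0.2]],[0.1,[0,0,0],[0,0,0.3]],[0.1,[0,0,0],[0,0,0.4]],[0.1,[0,0,0],[0,0,0.5]],[0.1,[0,0,0],[0,0,0.6]],[0.1,[0,0,0],[0,0,0.7]],[0.1,[0,0,0],[0,0,0.8]],[0.1,[0,0,0],[0,0,0.9]],[0.1,[0,0,0],[0,0,1]],[0.1,[0,0,0],[0,0,1.08]],[0.1,[0,0,0],[0,0,1.08]]]}}

```text
time: 46.35
eef_pos: [587.1, -31.4, 247.9]
tool_rot: [-2.642, -1.699, 0.003]
wrist_force: [-4.2, 0.6, 7.1]
grip_width: 0.235
finger_force: 76.0
```

Request:
{"api": "servo_tool", "payload": {"deltas": [[0.1,[0,0,0],[0,0,0.05]],[0.1,[0,0,0],[0,0,0.1]],[0.1,[0,0,0],[0,0,0.15]],[0.1,[0,0,0],[0,0,0.15]]]}}

```text
time: 46.68
eef_pos: [587.1, -31.2, 247.9]
tool_rot: [2.756, 1.506, -0.005]
wrist_force: [-3.5, 0.4, 7.6]
grip_width: 0.238
finger_force: 115.6
```

```bash
python3 -c "
from h import *
s=robot.sense();print(s['ft_torque'],s['joints'][5])"; python3 go.py 587.6 -31.6 250 1
```

```text
[0.25829309 0.65937054 3.39135739] 0.3303925910639145
t 46.68 tcp [587.1 -31.2 247.9] yaw 0.999 -> 1.0 F [-3.5  0.4  7.6] grip 0.238 115.6
delta cm [-0.01  0.07 -0.21] rot [-0.     0.003  0.   ] j6 0.52
```

Request:
{"api": "servo_tool", "payload": {"deltas": [[0.1,[0,0,0],[0,0,-0.08]],[0.1,[0,0,0],[0,0,-0.16]],[0.1,[0,0,0],[0,0,-0.16]]]}}

```text
time: 46.93
eef_pos: [587.1, -31.3, 247.8]
tool_rot: [-2.627, -1.722, 0.003]
wrist_force: [-3.1, 0.5, 6.8]
grip_width: 0.237
finger_force: 73.5
```

```bash
python3 -c "
from h import *
s=robot.sense();print(s['ft_torque'],s['joints'][5])"; python3 go.py 483.5 77.5 250 2.235 2.2
```

```text
[0.22710175 0.59147847 0.68095944] 0.16825339275685208
t 46.93 tcp [587.1 -31.3 247.8] yaw 1.16 -> 2.235 F [-3.1  0.5  6.8] grip 0.237 73.5
delta cm [  5.85 -13.84  -0.21] rot [-2.000e-03  1.000e-03 -1.074e+00] j6 -0.51
```

Request:
{"api": "servo_tool", "payload": {"deltas": [[0.1,[0,0,0],[0,0,-0.035]],[0.1,[0,0,0],[0,0,-0.035]],[0.5,[0,0,0],[0,0,-0.035]],[0.5,[0,0,0],[0,0,-0.035]],[0.5,[0,0,-2],[0,0,-0.035]],[0.5,[0,0,-4.5],[0,0,-0.035]],[0.5,[0,0,-6],[0,0,-0.12]],[0.5,[1.5,-3.5,-6],[0,0,-0.24]],[0.5,[3,-7,-6],[0,0,-0.36]],[0.5,[4.5,-10.5,-6],[0,0,-0.48]],[0.5,[5.85,-13.84,-6],[0,0,-0.6]],[0.5,[5.85,-13.84,-6],[0,0,-0.72]]]}}

```text
time: 47.93
eef_pos: [479.7, 81.5, 306.3]
tool_rot: [-1.845, -2.535, 0.004]
wrist_force: [-1.2, 0.1, -0.9]
grip_width: 0.503
finger_force: 0.0
```

Request:
{"api": "servo_tool", "payload": {"deltas": [[0.5,[0,0,0],[0,0,-0.12]],[0.5,[0,0,0],[0,0,-0.24]],[0.5,[0,0,0],[0,0,-0.354]],[0.5,[0,0,0],[0,0,-0.354]],[0.5,[0,0,0],[0,0,-0.354]],[0.5,[0,0,0],[0,0,-0.354]]]}}

```text
time: 48.43
eef_pos: [484.7, 77.8, 306.9]
tool_rot: [-1.389, -2.817, 0.001]
wrist_force: [0.6, 0.8, 0.4]
grip_width: 0.498
finger_force: 0.0
```

```bash
python3 go.py 483.5 77.7 246 2.235
```

```text
t 48.43 tcp [484.7  77.8 306.9] yaw 2.225 -> 2.235 F [0.6 0.8 0.4] grip 0.498 0.0
delta cm [ 0.06 -0.09  6.09] rot [-0.001 -0.001 -0.01 ] j6 -0.5
```

Request:
{"api": "servo_tool", "payload": {"deltas": [[0.5,[0.05,-0.06,2],[0,0,-0.01]],[0.5,[0.05,-0.06,4],[0,0,-0.01]],[0.5,[0.05,-0.06,5.6],[0,0,-0.01]],[0.5,[0.05,-0.06,6],[0,0,-0.01]],[0.5,[0.05,-0.06,6],[0,0,-0.01]],[0.5,[0.05,-0.06,6],[0,0,-0.01]],[0.1,[0.05,-0.06,6],[0,0,-0.01]],[0.1,[0.05,-0.06,6],[0,0,-0.01]],[0.1,[0.05,-0.06,6],[0,0,-0.01]],[0.1,[0.05,-0.06,6],[0,0,-0.01]]]}}

```text
time: 49.27
eef_pos: [484.2, 77.8, 248.0]
tool_rot: [1.369, 2.826, -0.0]
wrist_force: [-0.1, -1.0, 5.2]
grip_width: 0.239
finger_force: 61.6
```

Request:
{"api": "servo_tool", "payload": {"deltas": [[0.1,[0,0,0],[0,0,0.1]],[0.1,[0,0,0],[0,0,0.2]],[0.1,[0,0,0],[0,0,0.3]],[0.1,[0,0,0],[0,0,0.4]],[0.1,[0,0,0],[0,0,0.5]],[0.1,[0,0,0],[0,0,0.6]],[0.1,[0,0,0],[0,0,0.7]],[0.1,[0,0,0],[0,0,0.8]],[0.1,[0,0,0],[0,0,0.9]],[0.1,[0,0,0],[0,0,1]],[0.1,[0,0,0],[0,0,1.08]],[0.1,[0,0,0],[0,0,1.08]]]}}

```text
time: 50.27
eef_pos: [484.2, 78.6, 248.0]
tool_rot: [2.631, 1.717, 0.003]
wrist_force: [-0.6, 4.6, 7.1]
grip_width: 0.236
finger_force: 72.0
```

```bash
python3 -c "
from h import *
s=robot.sense();print(s['ft_torque'],s['joints'][5])"; python3 go.py 483.5 77.5 250 1
```

```text
[0.63201764 0.11394451 0.82061566] 0.3468149945261322
t 50.27 tcp [484.2  78.6 248. ] yaw 1.157 -> 1.0 F [-0.6  4.6  7.1] grip 0.236 72.0
delta cm [-0.13 -0.02 -0.2 ] rot [ 0.001 -0.001  0.156] j6 0.73
```

Push on slightly to confirm the stop, relieve the torque, then release and move aside.

Request:
{"api": "servo_tool", "payload": {"deltas": [[0.1,[0,0,0],[0,0,0.04]],[0.1,[0,0,0],[0,0,0.08]],[0.1,[0,0,0],[0,0,0.08]],[0.1,[0,0,0],[0,0,0.08]]]}}

```text
time: 50.6
eef_pos: [484.2, 78.8, 248.1]
tool_rot: [2.691, 1.62, 0.002]
wrist_force: [-1.0, 4.8, 7.2]
grip_width: 0.236
finger_force: 89.7
```

```bash
python3 -c "
from h import *
s=robot.sense();print(s['ft_torque'],s['joints'][5])"
```

```text
[0.72689397 0.0100003  2.06016615] 0.4207565407726831
```

Request:
{"api": "servo_tool", "payload": {"deltas": [[0.1,[0,0,0],[0,0,-0.06]],[0.1,[0,0,0],[0,0,-0.115]],[0.1,[0,0,0],[0,0,-0.115]],[0.5,[0,0,0],[0,0,-0.115]],[0.5,[0,0,0],[0,0,-0.115]],[0.5,[0,0,-2],[0,0,-0.115]],[0.5,[0,0,-4.5],[0,0,-0.115]],[0.5,[0,0,-8],[0,0,-0.115]],[0.5,[0,0,-11],[0,0,-0.115]],[0.5,[-4,1.5,-11],[0,0,-0.115]],[0.5,[-8,3,-11],[0,0,-0.115]],[0.5,[-12,4.5,-11],[0,0,-0.115]]]}}

```text
time: 51.6
eef_pos: [466.9, -46.6, 357.6]
tool_rot: [2.595, 1.769, -0.0]
wrist_force: [1.4, 0.3, 0.3]
grip_width: 0.502
finger_force: 0.0
```

Request:
{"api": "servo_tool", "payload": {"deltas": [[0.5,[-4,1.5,0],[0,0,0]],[0.5,[-8,3,0],[0,0,0]],[0.5,[-12,4.5,0],[0,0,0]],[0.5,[-12,4.5,0],[0,0,0]],[0.5,[-12,4.5,0],[0,0,0]]]}}

```text
time: 52.02
eef_pos: [464.6, -176.7, 356.6]
tool_rot: [-2.602, -1.759, 0.002]
wrist_force: [-0.9, 0.1, -1.8]
grip_width: 0.499
finger_force: 0.0
```

```bash
python3 - <<'E'
from h import *
save("top","top11");save("side","side11")
a=cv2.resize(cv2.imread("pics/top11.png")[190:280,235:310],None,fx=5,fy=5,interpolation=cv2.INTER_CUBIC)
b=cv2.resize(cv2.imread("pics/side11.png")[205:305,235:355],None,fx=3.3,fy=4.5,interpolation=cv2.INTER_CUBIC)
cv2.imwrite("pics/c11.png",np.hstack([a,b]))
E
python3 nuts.py pics/top11.png; python3 go.py 500 -250 350 0
```

```text
++ [600.9  60.3] [601.9  56.8] -0.556 [25. 62.]
+- [586.9 -30.6] [585.  -32.1] 1.23 [25. 61.]
-+ [482.3  78.6] [483.4  79.1] 1.278 [23. 60.]
-- [468.3 -12.3] [467.6 -11.1] -0.544 [23. 61.]
t 52.12 tcp [ 464.6 -173.7  356.5] yaw 1.192 -> 0.0 F [ 0.  -0.   0.3] grip 0.501 0.0
delta cm [-5.78  6.1   0.63] rot [-2.000e-03  1.000e-03  1.193e+00] j6 1.11
```

View pics/c11.png

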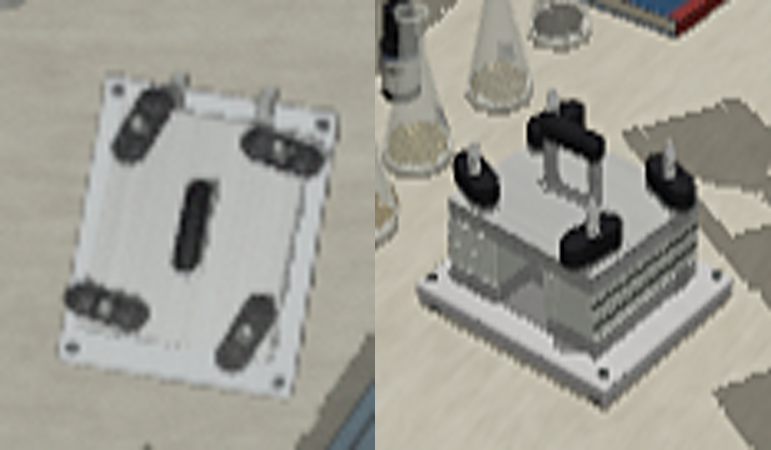

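The final picture shows all four nuts turned about 2 rad in total, each stopped by a clear torque rise. The pack sits flat and the glassware is untouched. Handing in.

```bash
python3 -c "
from station import robot
print(robot.finish_job())"
```

```text
the job is handed in; nothing more can be done
None
```

I handed the job in at about 52 s: both filter plates and the end plate are seated on the rods. I tightened all four nuts crisscross in two passes; camera angles suggest about 0.9 to 1.15 rad on the first, and each met a clear torque rise at its stop on the second.

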